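# Fill the order tray from the tip-out rack

### The job

Make up the order in the blue tray: fill every empty pocket with one upright product box from the rack, tipping each box forward by its top edge until it leans on the catch rail before you grip it and draw it out, and lift the tape roll off the top of the pile and lay it flat in the tray's low well. Leave the boxes already packed, the parcel under the roll and the other things on the bench where they are; a box that is not needed stays standing in the rack.

Things in the scene. Friction and masses are not known exactly. Their poses are not given: they have to be found in the camera images.
- rack: Fixed grey metal tip-out rack, three bays side by side along y (centres y = -52, 0, 52 mm). Origin on the bench below the front of the middle bay; x points to its back (away from the robot at yaw 0). Floor 6 mm thick. Bays are 48 mm wide, x = 2 to 64 mm; partitions reach 126 mm up, end panels (y = +-80) 166 mm, the back panel (x = 64) 110 mm; above and behind that all is free.
- bay_top (a point): Centre of the top back edge of a box standing in the middle bay: rack x = 62, z = 161 mm (other bays: 52 mm to either side). Boxes stand with the 45 mm side along rack y, from x = 2 to 62 mm. Pulled 65 to 75 mm forward (rack -x) at this edge, a box turns about its front foot edge, overbalances at about 0.37 rad and falls on the catch rail.
- retaining_bar (a point): Middle of the steel bar, 8 mm thick, along rack y at rack x = -14, z = 187 mm. It stops a box from being lifted straight out but lets it tip forward below it.
- catch_rail (a point): Middle of the black rail, 10 mm thick, along rack y at rack x = -39, z = 73 mm. A tipped box rests on it leaning forward 0.5 to 0.65 rad, foot in its bay, its upper half clear in front of partitions and retaining bar, so that it can be gripped across its 45 mm width and drawn out along its own length.
- tray: Fixed blue order tray, 214 (x) x 235 (y) mm, origin at the centre of its underside on the bench. Its pocket blocks are 66 mm high: three pockets in a row at the far side (+x), one at the near right corner. The rest, near left, is a low well for a tape roll.
- pocket_1 (a point): centre of the floor of one of the tray's four upright pockets, 6 mm above the bench. The pocket is 70 mm (tray x) by 53 mm (tray y) inside and 60 mm deep, open at the top, for one standing box. Pocket 1 is at tray x = 65, y = -75.0 mm.
- pocket_2 (a point): centre of the floor of one of the tray's four upright pockets, 6 mm above the bench. The pocket is 70 mm (tray x) by 53 mm (tray y) inside and 60 mm deep, open at the top, for one standing box. Pocket 2 is at tray x = 65, y = 0.0 mm.
- pocket_3 (a point): centre of the floor of one of the tray's four upright pockets, 6 mm above the bench. The pocket is 70 mm (tray x) by 53 mm (tray y) inside and 60 mm deep, open at the top, for one standing box. Pocket 3 is at tray x = 65, y = 75.0 mm.
- pocket_4 (a point): centre of the floor of one of the tray's four upright pockets, 6 mm above the bench. The pocket is 70 mm (tray x) by 53 mm (tray y) inside and 60 mm deep, open at the top, for one standing box. Pocket 4 is at tray x = -39, y = -75.5 mm.
- well (a point): centre of the floor of the tray's low well, 6 mm above the bench; 124 mm (tray x) by 136 mm (tray y), bordered by a rim 14 mm above the bench at the near and left side and by the 66 mm high pocket blocks at the far and right side. Axes as the tray's.
- spare_1 (a point): Spare white product box 155 x 60 x 45 mm, 0.14 kg. The point is the centre of the box; its z axis runs along the 155 mm length, x along the 60 mm, y along the 45 mm. Stands upright in the right bay of the rack.
- spare_2 (a point): Spare white product box 155 x 60 x 45 mm, 0.14 kg. The point is the centre of the box; its z axis runs along the 155 mm length, x along the 60 mm, y along the 45 mm. Stands upright in the middle bay of the rack.
- spare_3 (a point): Spare white product box 155 x 60 x 45 mm, 0.14 kg. The point is the centre of the box; its z axis runs along the 155 mm length, x along the 60 mm, y along the 45 mm. Stands upright in the left bay of the rack.
- packed_1 (a point): White product box 155 x 60 x 45 mm, 0.14 kg. The point is the centre of the box; its z axis runs along the 155 mm length, x along the 60 mm, y along the 45 mm. Stands upright in pocket 1 if it is there at all (absent: the pocket is empty).
- packed_2 (a point): White product box 155 x 60 x 45 mm, 0.14 kg. The point is the centre of the box; its z axis runs along the 155 mm length, x along the 60 mm, y along the 45 mm. Stands upright in pocket 2 if it is there at all (absent: the pocket is empty).
- packed_3 (a point): White product box 155 x 60 x 45 mm, 0.14 kg. The point is the centre of the box; its z axis runs along the 155 mm length, x along the 60 mm, y along the 45 mm. Stands upright in pocket 3 if it is there at all (absent: the pocket is empty).
- packed_4 (a point): White product box 155 x 60 x 45 mm, 0.14 kg. The point is the centre of the box; its z axis runs along the 155 mm length, x along the 60 mm, y along the 45 mm. Stands upright in pocket 4 if it is there at all (absent: the pocket is empty).
- roll: Cream roll of packing tape lying flat on top of a bubble-wrapped parcel: ring of 104 x 108 mm outside, 49 mm high, core hole about 75 mm wide, wall about 14 mm thick; 0.24 kg. Origin at the centre of its underside, z along its axis.
- parcel: Parcel in bubble film lying on the bench under the tape roll: 103 x 154 x 38 mm, 0.3 kg. Origin at the centre of its underside.
- jar: White jar with a pink lid, 53 mm across, 46 mm high, bystander. Origin at the centre of its underside.
- stapler: Teal stapler, 28 x 122 (y) x 36 mm, bystander. Origin at the centre of its underside.
- calculator: Grey pocket calculator 116 x 70 x 15 mm, bystander. Origin at the centre of its underside.
Not all that is in view belongs to the job. Leave any purple look-alike of the roll alone.

How it is judged:
By the outcome, as a careful person would: the job done as asked, in the order asked, and still so for the second after the job is handed in, with the robot touching nothing.
Of traybox_1, traybox_2, traybox_3, traybox_4 only 1 to 2 are there at a start; the rules pass over those that are not, and their reading is None.
At some moment in a run one of roll may be knocked a few centimetres aside while the robot is not near it.
It also fails if it takes over 210 s, if anything falls off the work surface, if the arm or the gripper's body presses on something with over 40 N, if the wrist force passes 120 N, or if a joint passes its speed limit or range.

### The arm

A 6-joint arm with a two-finger parallel gripper is mounted at the origin on a cart in front of the work surface, level with it; the furniture and walls round the work are solid. World frame = base frame: x ahead of the robot, y to its left, z up, the work surface at z = 0. Lengths are in m, angles in rad, forces in N, time in s.
With the tool pointing down it reaches from about 0.25 to 0.8 m from the base axis. Payload 3.9 kg.
Tool frame: the origin (TCP) lies at the very end of the fingers, on their centre line; the grasp point (between the pads) lies 19 mm behind it (manip.grip_depth is the distance from the TCP to the grasp point, in m); y points along the fingers, x is the direction in which the jaws open and shut, and the axes are right-handed (so a half turn about y gives the same grasp; the last joint's range is limited). The gripper opens to 85 mm and grips with 20 to 120 N. Pads are 22 mm wide; open, the fingers measure 114 mm over their backs; the gripper's body (76 mm by 85 mm) begins 54 mm behind the grasp point. The pads swing forward as they close: fully open they stand 13 mm farther back than shut.
Start: joints at [1.314, 0.26, -0.138, 1.173, 0, 1.571], TCP at [0.133, 0.508, 0.231] pointing down, gripper open.
Joint ranges: [-2.78, 2.78], [-0.83, 1.72], [-1.28, 1.37], [-1.9, 2.12], [-1.57, 1.48], [-3.14, 3.14]. Speed limits (rad/s): [2.57, 2.57, 3.14, 3.14, 3.14, 3.14].

### API

Orientations are given as a unit quaternion [w, x, y, z].
In Python, from workcell import manip, vision gives the robot as it stands.
- The arm moves only by the tool servo_tool, never from a script. Its argument "rows" is a list of rows, each a list of 4 numbers: the shift along the tool's x, y, z in mm, then the turn about the tool's y in rad. A call has exactly 8 rows; each row shifts and turns the commanded pose from where the row before left it, along the tool's axes as they then stand; what a row does not reach is not made up. A row lasts 1/10 s, in which the tool goes at most 50 mm and 8.59 degrees, less where a joint would pass 70% of its speed; a pose out of reach is approached as far as the arm can. A call is refused whole if a number of a shift passes 50 or a number of a turn 0.15, either way. A call with a gripper value outside its range is refused whole. "grip" is the finger opening in mm, from 0 to 85.4, set as the call begins (left out, the last holds). The fingers move at their own pace and stop on an object; "squeeze" is the grip in N (left out, the last holds). Time passes only in rows, so rows that do not move let the fingers close, or fill a call up. It gives the time, the measured TCP pose, the force and the opening at its end, in the units of the state.
- manip.get_obs(): the state, without advancing time (a new reading comes with each control period).
- vision.get_image(name): name is "side" or "top"; returns a dict with "frame" (480x640x3 uint8, blue, green, red), "fx", "fy", "cx", "cy" (pixels), "rvec" (rotation vector, rad) and "tvec" (3), from world to camera coordinates, as OpenCV has them. Camera axes: x right, y down, z forward; pixel columns grow to the right and rows downward; lengths in m; the calibration is good to about 2 mm. A picture is of the moment at which its call begins. There is no depth.
- manip.sign_off(): hands the job in, once; it reports no verdict.
The state is a dict: "t": time; "q": joint angles; "qvel": joint speeds; "joint_efforts": joint torques, N m; "ee_pos": TCP position; "orientation": TCP orientation; "force": force on the tool from outside, world axes, zero at the start; "torque": the same for the moment, N m; "gripper_width": opening from 0.0 (shut) to 1.0 (fully open).
Only numpy, scipy, OpenCV 4.12 (cv2) and the standard library are available. Lean on these libraries where they do the work, as an engineer would, in place of code of your own. Each camera call takes 0.05 s, during which the arm holds its last target.

## Working session

There is one attempt and no reset: what is moved stays moved. The work goes in short steps, Python scripts to look and compute and a tool call to move; the robot and the scene stay as the last step left them, time stands still between calls to the robot, and variables do not carry over. Pictures are saved under pics/ and viewed, and the job is handed in when it is done.

Besides the shell and the picture viewer there is one more tool, called after ">>>" by a JSON object that holds its "op" and its "data". servo_tool: Moves the arm, as the interface text tells. Its arguments: {"type":"object","properties":{"rows":{"type":"array"},"grip":{"type":"number"},"squeeze":{"type":"number"}},"required":["rows"]}

```bash
ls; mkdir -p pics
python3 - <<'E'
from workcell import manip, vision
import cv2
o=manip.get_obs(); print(o)
for n in("side","top"):
    d=vision.get_image(n); cv2.imwrite(f"pics/{n}0.png",d["frame"]); print({k:d[k] for k in d if k!="frame"})
E
```

```text
pics
{'t': 0.0, 'q': array([ 1.31396821e+00,  2.60703000e-01, -1.39398644e-01,  1.17268893e+00,
       -3.18463371e-05,  1.57080802e+00]), 'qvel': array([-0.00081875, -0.00214147,  0.00062667, -0.0001467 ,  0.00060567,
        0.00019095]), 'joint_efforts': array([ 4.07613970e-04, -4.05680931e+01,  2.53919506e+01,  1.86367024e-02,
        1.33534481e-04,  7.59127801e-06]), 'ee_pos': array([0.13319168, 0.50710933, 0.23044376]), 'orientation': array([-0.55947654,  0.5603556 ,  0.4312975 , -0.43240035]), 'force': array([ 0.83061599,  0.17026283, -0.62603398]), 'torque': array([0.01155952, 0.00537043, 0.01425098]), 'gripper_width': 1.000296841890604}
{'fx': 512.5554973921899, 'fy': 512.5554973921899, 'cx': 321.4068854419637, 'cy': 243.97900731605677, 'rvec': array([ 0.48942125, -2.61007592,  1.33178522]), 'tvec': array([0.43927108, 0.29172532, 1.38924025])}
{'fx': 575.7763051374344, 'fy': 575.7763051374344, 'cx': 314.66532527670273, 'cy': 246.00543158630313, 'rvec': array([ 2.14646436, -2.14989229,  0.15787479]), 'tvec': array([-0.16093334,  0.52390173,  1.5538093 ])}
```

View pics/side0.png

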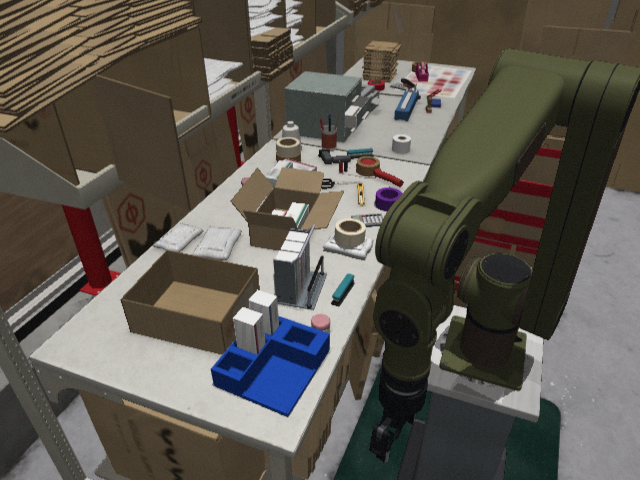

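View pics/top0.png

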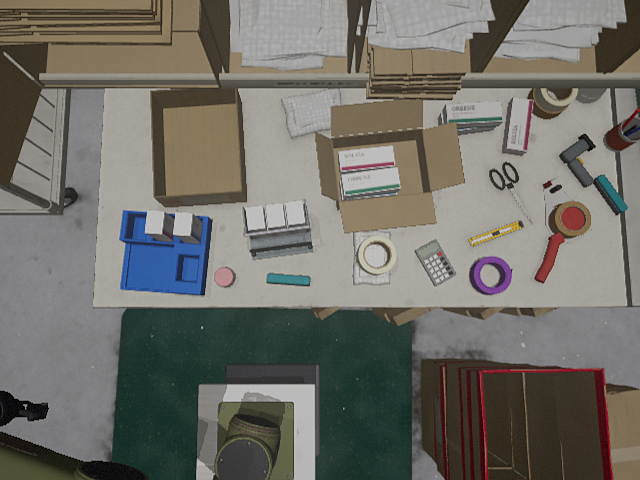

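```bash
cat > h.py <<'E'
from workcell import manip, vision
import cv2, numpy as np
def cam(n,save=None):
    d=vision.get_image(n)
    if save: cv2.imwrite(f"pics/{save}.png",d["frame"])
    d["R"]=cv2.Rodrigues(d["rvec"])[0]; d["K"]=np.array([[d["fx"],0,d["cx"]],[0,d["fy"],d["cy"]],[0,0,1]])
    d["C"]=-d["R"].T@d["tvec"]; return d
def plane(d,uv,z):
    uv=np.atleast_2d(uv).astype(float); r=np.c_[uv,np.ones(len(uv))]@np.linalg.inv(d["K"]).T@d["R"]
    return d["C"]+r*((z-d["C"][2])/r[:,2])[:,None]
def proj(d,P):
    return cv2.projectPoints(np.atleast_2d(P).astype(float),d["rvec"],d["tvec"],d["K"],None)[0][:,0]
def tri(d1,u1,d2,u2):
    P=cv2.triangulatePoints(d1["K"]@np.c_[d1["R"],d1["tvec"]],d2["K"]@np.c_[d2["R"],d2["tvec"]],np.array(u1,float).reshape(2,1),np.array(u2,float).reshape(2,1))
    return (P[:3]/P[3])[:,0]
def crop(d,x0,y0,x1,y1,s,name):
    c=cv2.resize(d["frame"][y0:y1,x0:x1],None,fx=s,fy=s,interpolation=cv2.INTER_CUBIC); cv2.imwrite(f"pics/{name}.png",c)
def state():
    from scipy.spatial.transform import Rotation as Ro
    o=manip.get_obs(); w=o["orientation"]; R=Ro.from_quat([*w[1:],w[0]]).as_matrix()
    return o,R
E
python3 - <<'E'
from h import *
o,R=state(); print(R.round(3))
t=cam("top"); s=cam("side"); print(t["C"],s["C"])
crop(t,110,190,320,305,3.6,"t1"); crop(s,200,220,370,420,3,"s1"); crop(t,340,220,520,300,4,"t2")
hsv=cv2.cvtColor(t["frame"],cv2.COLOR_BGR2HSV)
m=cv2.inRange(hsv,(105,120,60),(125,255,255)); 
c=max(cv2.findContours(m,0,2)[0],key=cv2.contourArea); 
h=cv2.approxPolyDP(cv2.convexHull(c),4,True)[:,0]; print(h.tolist())
for z in(.0,.014,.066): print(z,plane(t,h,z).round(3).tolist())
E
```

```text
[[ 0.254 -0.    -0.967]
 [ 0.967 -0.002  0.254]
 [-0.002 -1.     0.   ]]
[ 0.2956022  -0.15687538  1.61329023] [0.05966667 1.0475647  1.05218788]
[[123, 211], [208, 217], [202, 294], [120, 288]]
0.0 [[0.631, 0.385, 0.0], [0.613, 0.142, 0.0], [0.394, 0.153, 0.0], [0.411, 0.383, 0.0]]
0.014 [[0.628, 0.38, 0.014], [0.61, 0.139, 0.014], [0.393, 0.151, 0.014], [0.41, 0.378, 0.014]]
0.066 [[0.617, 0.363, 0.066], [0.6, 0.13, 0.066], [0.39, 0.141, 0.066], [0.406, 0.361, 0.066]]
```

View pics/t1.png

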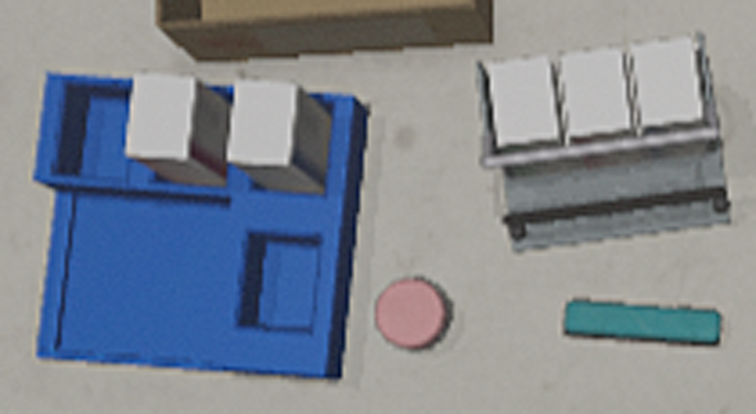

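View pics/s1.png

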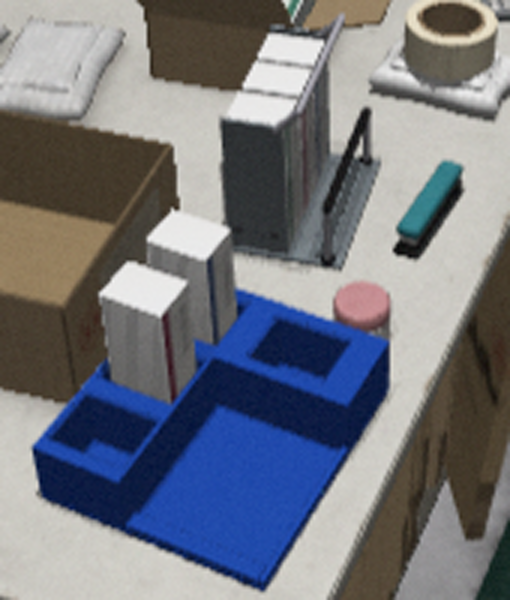

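View pics/t2.png

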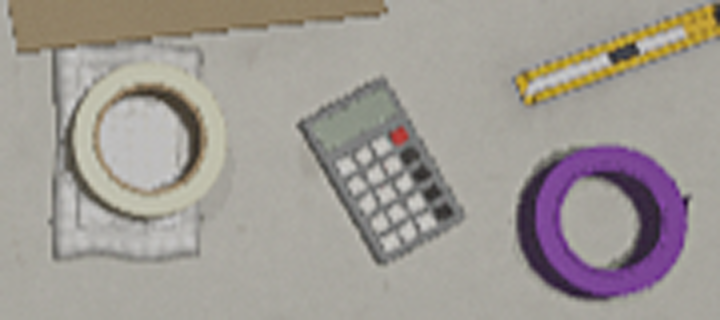

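```bash
cat >> h.py <<'E'
def rigid(L,W):
    L=np.array(L);W=np.array(W)[:,:2];l=L.mean(0);w=W.mean(0)
    H=(L-l).T@(W-w);a=np.arctan2(H[0,1]-H[1,0],H[0,0]+H[1,1]);R=np.array([[np.cos(a),-np.sin(a)],[np.sin(a),np.cos(a)]])
    o=w-R@l;return a,o,(W-(L@R.T+o))*1000
E
python3 - <<'E'
from h import *
t=cam("top"); s=cam("side")
W=[plane(t,u,z)[0] for u,z in(((123,210.8),.066),((207.2,217),.066),((200.8,294),.066),((120.5,289),.014))]
print("tray",*rigid([(.107,.1175),(.107,-.1175),(-.107,-.1175),(-.107,.1175)],W))
crop(t,235,195,320,265,9,"t3"); crop(s,265,225,335,315,6.5,"s3")
E
```

```text
tray -0.06929345782426588 [0.50377793 0.2538838 ] [[-0.98435355 -0.97247697]
 [-2.27172327  2.7064175 ]
 [ 1.07271128 -0.19666121]
 [ 2.18336554 -1.53727933]]
```

View pics/t3.png

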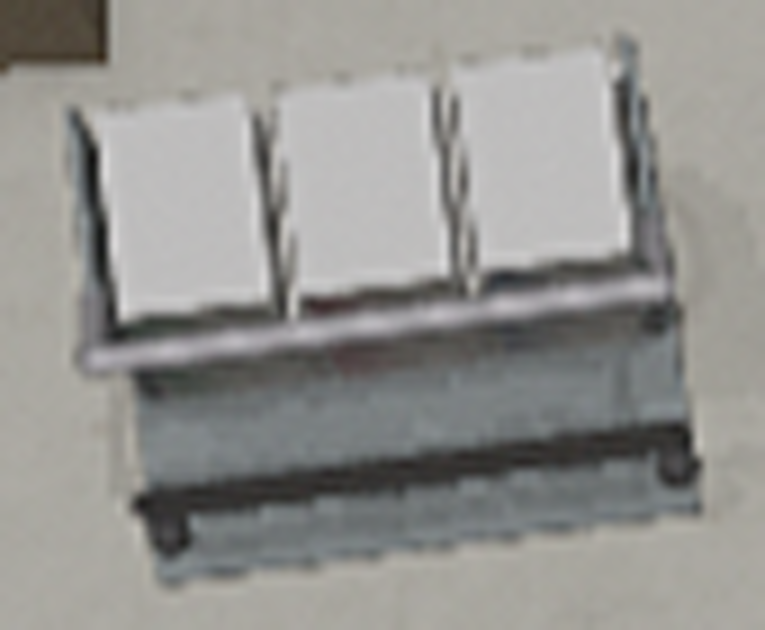

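View pics/s3.png

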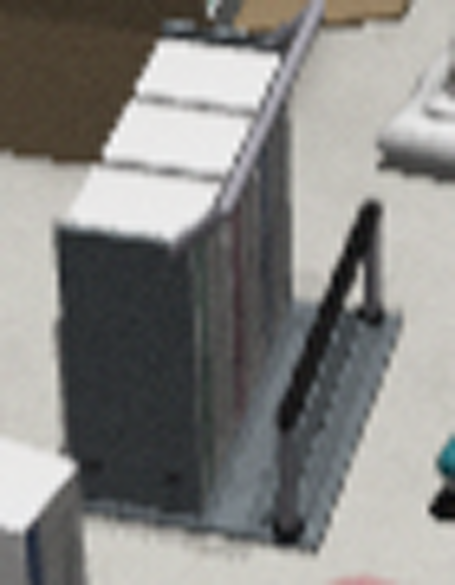

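```bash
cat >> h.py <<'E'
TC={}
E
python3 - <<'E'
from h import *
t=cam("top"); s=cam("side")
px={}
L=[];W=[]
for yc,q in((.052,[(95,115),(243,98),(272,300),(120,325)]),(0,[(275,92),(432,75),(450,278),(293,302)]),(-.052,[(455,68),(605,48),(632,255),(480,285)])):
    for (a,b),u in zip(((.062,.0225),(.062,-.0225),(.002,-.0225),(.002,.0225)),q):
        L.append((a,yc+b)); W.append(plane(t,np.array(u)/9+(235,195),.161)[0])
a,o,e=rigid(L,W); print("rack",a,o,e.round(1).tolist())
c,sn=np.cos(a),np.sin(a);R=np.array([[c,-sn],[sn,c]])
def w(x,y,z): return [*(R@(x,y)+o),z]
# checks bar, rail
print("bar",[((plane(t,np.array(u)/9+(235,195),.187)[0][:2]-o)@R).round(4) for u in((82,358),(665,285))])
print("rail",[((plane(t,np.array(u)/9+(235,195),.076)[0][:2]-o)@R).round(4) for u in((140,503),(690,435))])
print("side check box far-left-top etc", ((proj(s,[w(.062,.0745,.161),w(.002,.0745,.161),w(.062,-.0745,.161)])-(265,225))*6.5).round(0))
# tray side check
ta,to=-.0693,np.array([.5038,.2539]);Rt=np.array([[np.cos(ta),-np.sin(ta)],[np.sin(ta),np.cos(ta)]])
print("tray side", ((proj(s,[[*(Rt@(x,y)+to),z] for x,y,z in((-.107,-.1175,.066),(-.107,.1175,.014),(.107,.1175,.066),(-.107,-.1175,0))])-(200,220))*3).round(0))
# roll
hsv=cv2.cvtColor(t["frame"],cv2.COLOR_BGR2HSV)
m=cv2.inRange(hsv,(15,30,120),(40,140,255)); m[:, :340]=0; m[:,410:]=0; m[:225]=0;m[285:]=0
cs,hh=cv2.findContours(m,cv2.RETR_CCOMP,2)
for q in cs:
    if cv2.contourArea(q)>200:
        el=cv2.fitEllipse(q); print("roll",cv2.contourArea(q),np.round(el[0],1),np.round(el[1],1),el[2],plane(t,el[0],.087).round(4))
E
```

```text
rack 0.12749092597674608 [ 0.5528202  -0.06453337] [[0.6, -1.0], [-0.2, 1.4], [0.7, 0.1], [-0.8, -1.4], [0.6, -0.8], [-0.2, -1.1], [0.3, 1.1], [-0.8, 1.1], [1.0, -0.7], [1.1, 1.0], [0.3, 0.9], [-2.6, -0.5]]
bar [array([-0.0117,  0.0824]), array([-0.012 , -0.0815])]
rail [array([-0.0377,  0.081 ]), array([-0.0385, -0.0848])]
side check box far-left-top etc [[ 68. 221.]
 [200. 242.]
 [166.  35.]]
tray side [[392. 338.]
 [268. 580.]
 [ 35. 446.]
 [391. 390.]]
roll 627.5 [377.1 254.2] [28.  28.7] 152.58595275878906 [[ 0.4942 -0.3284  0.087 ]]
roll 545.5 [377.2 254.1] [26.4 26.9] 101.73614501953125 [[ 0.4944 -0.3287  0.087 ]]
roll 237.5 [381.1 223.6] [ 9.8 99.2] 83.41004180908203 [[ 0.5772 -0.3406  0.087 ]]
```

>>> {"op": "servo_tool", "data": {"rows": [[0,-5,0,-0.048],[0,-5,0,-0.048],[0,-5,0,-0.048],[0,-5,0,-0.048],[0,-5,0,-0.048],[0,-5,0,-0.048],[0,-5,0,-0.048],[0,-5,0,-0.048]], "grip": 0}}

```text
t: 1.2
ee_pos: [0.1333, 0.5077, 0.2715]
orientation: [0.467, -0.467, -0.531, 0.531]
force: [0.6, -0.2, 0.4]
gripper_width: 0.002
```

```bash
cat >> h.py <<'E'
RA,RO=0.1275,np.array([.5533,-.0645])
TA,TO=-.0693,np.array([.5038,.2539])
def rot(a): return np.array([[np.cos(a),-np.sin(a)],[np.sin(a),np.cos(a)]])
def rk(x,y): return rot(RA)@(x,y)+RO
def ty(x,y): return rot(TA)@(x,y)+TO
def go(xy,z,yaw=None):
    """yaw: wanted angle of tool x axis minus 90deg; prints tool-frame shifts (mm) and turn"""
    o,R=state(); p=o["ee_pos"]; d=R.T@(np.array([*xy,z])-p)*1000
    a=np.arctan2(R[1,0],R[0,0])-np.pi/2
    print("t",round(o["t"],2),"pos",p.round(4),"yaw",round(a,3),"w",round(o["gripper_width"],3),"F",o["force"].round(1),"-> tool",d.round(1),"turn",None if yaw is None else round(-(yaw-a),3))
def rpos(): # rack coords of tcp
    o,R=state(); p=o["ee_pos"]; print("rack",(rot(RA).T@(p[:2]-RO)).round(4),"z",p[2].round(4),"F",o["force"].round(1))
E
python3 -c "
from h import *
go(rk(.081,0),.24,RA)"
```

```text
t 1.2 pos [0.1333 0.5077 0.2715] yaw 0.129 w 0.002 F [ 0.6 -0.2  0.4] -> tool [-621.7   31.5 -423.8] turn 0.002
```

>>> {"op": "servo_tool", "data": {"rows": [[-38,0,-26,0],[-38,0,-26,0],[-38,0,-26,0],[-38,0,-26,0],[-38,0,-26,0],[-38,0,-26,0],[-38,0,-26,0],[-38,0,-26,0]]}}

```text
t: 2.0
ee_pos: [0.3792, 0.2311, 0.2716]
orientation: [-0.467, 0.467, 0.531, -0.53]
force: [0.0, 1.0, -1.3]
gripper_width: -0.005
```

>>> {"op": "servo_tool", "data": {"rows": [[-38,0,-26,0],[-38,0,-26,0],[-38,0,-26,0],[-38,0,-26,0],[-38,0,-26,0],[-38,0,-26,0],[-38,0,-26,0],[-10,0,-8,0]]}}

```text
t: 2.8
ee_pos: [0.6043, -0.0207, 0.2705]
orientation: [0.468, -0.469, -0.53, 0.53]
force: [-0.4, 0.5, -1.5]
gripper_width: 0.003
```

```bash
python3 -c "
from h import *
go(rk(.081,0),.140,RA)
t=cam('top'); crop(t,200,170,340,270,5.5,'t4')"
```

```text
t 2.8 pos [ 0.6043 -0.0207  0.2705] yaw 0.123 w 0.003 F [-0.4  0.5 -1.5] -> tool [-36.7 130.6 -24.9] turn -0.004
```

View pics/t4.png

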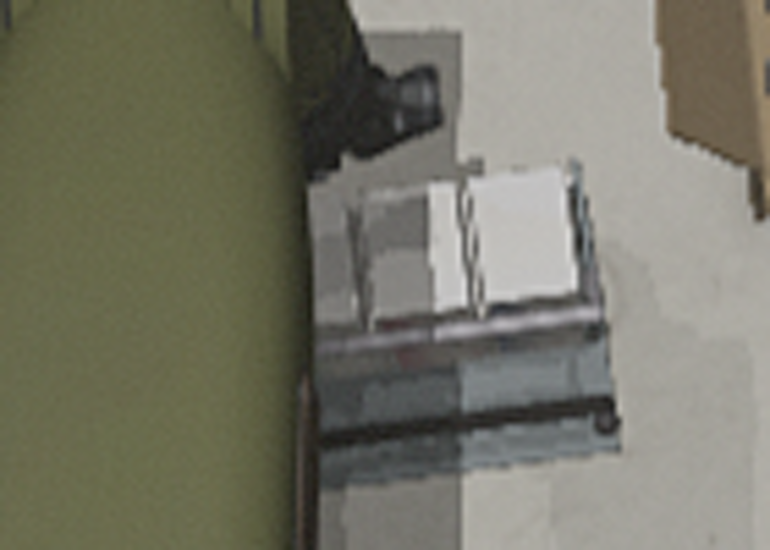

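The top view is now mostly blocked by the arm. The right box top is at crop (520,235), and the gripper is behind and left of the rack, clear of it. Next: shift to behind the middle box and go down.

>>> {"op": "servo_tool", "data": {"rows": [[-18,0,-13,0],[-18,0,-12,0],[0,20,0,0],[0,30,0,0],[0,30,0,0],[0,30,0,0],[0,20,0,0],[0,0,0,0]]}}

```text
t: 3.65
ee_pos: [0.6276, -0.048, 0.1381]
orientation: [0.469, -0.465, -0.53, 0.533]
force: [-0.9, 0.3, -0.3]
gripper_width: -0.001
```

```bash
python3 -c "
from h import *
rpos(); go(rk(.012,0),.140,RA)
s=cam('side'); crop(s,230,180,360,320,4.2,'s4')"
```

```text
rack [0.0758 0.0069] z 0.1381 F [-0.9  0.3 -0.3]
t 3.65 pos [ 0.6276 -0.048   0.1381] yaw 0.129 w -0.001 F [-0.9  0.3 -0.3] -> tool [-6.8 -1.4 63.8] turn 0.001
```

View pics/s4.png

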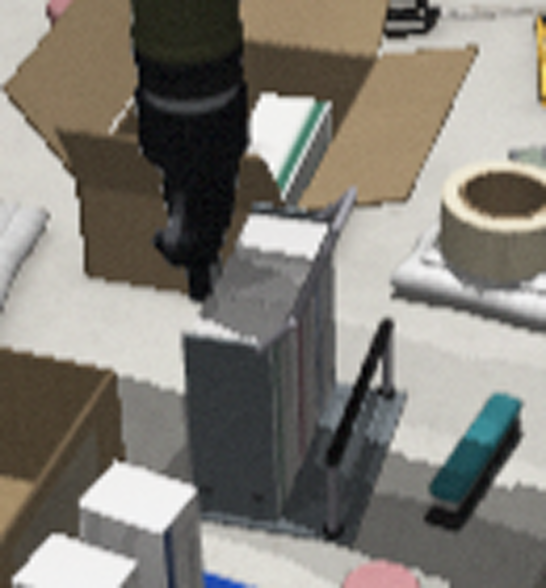

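The fingers are behind the middle box, near crop (205,290). They sit 7 mm off its centre, so I correct that and pull.

>>> {"op": "servo_tool", "data": {"rows": [[-7,0,0,0],[0,0,5,0],[0,0,10,0],[0,0,10,0],[0,0,10,0],[0,0,10,0],[0,0,8,0],[0,0,0,0]]}}

```text
t: 4.5
ee_pos: [0.5777, -0.0633, 0.1413]
orientation: [0.468, -0.467, -0.53, 0.531]
force: [-0.4, 0.4, 1.2]
gripper_width: -0.002
```

```bash
python3 -c "
from h import *
rpos()
s=cam('side'); crop(s,230,180,360,320,4.2,'s5')"
```

```text
rack [ 0.0243 -0.002 ] z 0.1413 F [-0.4  0.4  1.2]
```

View pics/s5.png

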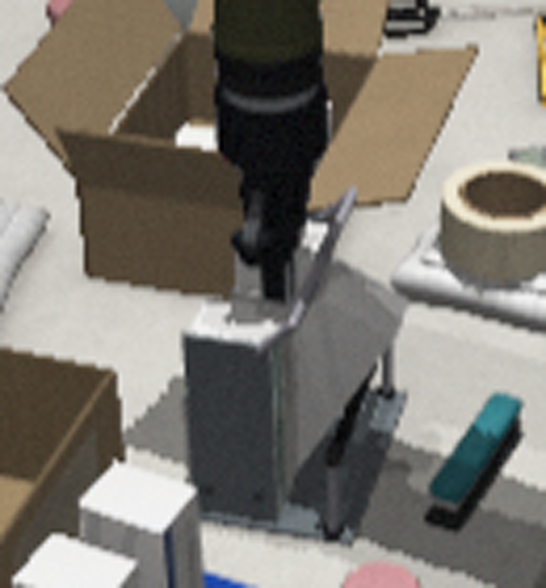

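>>> {"op": "servo_tool", "data": {"rows": [[0,-5,-15,0],[0,-25,0,0],[0,-40,0,0],[0,-45,0,0],[0,-35,0,0],[0,0,30,0],[0,0,40,0],[0,0,0,0]], "grip": 66}}

```text
t: 5.35
ee_pos: [0.5198, -0.0702, 0.2912]
orientation: [0.469, -0.466, -0.529, 0.532]
force: [1.0, -1.7, 0.4]
gripper_width: 0.774
```

```bash
cat >> h.py <<'E'
def rackplane(d,uv,y):
    "ray hits on the rack plane y=const -> rack x,z"
    uv=np.atleast_2d(uv).astype(float); r=np.c_[uv,np.ones(len(uv))]@np.linalg.inv(d["K"]).T@d["R"]
    n=np.array([-np.sin(RA),np.cos(RA),0]); k=(y-n[:2]@(d["C"][:2]-RO))/(r@n); P=d["C"]+r*k[:,None]
    return np.c_[(P[:,:2]-RO)@np.array([np.cos(RA),np.sin(RA)]),P[:,2]]
E
python3 -c "
from h import *
rpos()
s=cam('side'); crop(s,250,200,350,310,5.4,'s6')"
```

```text
rack [-0.034  -0.0014] z 0.2912 F [ 1.  -1.7  0.4]
```

View pics/s6.png

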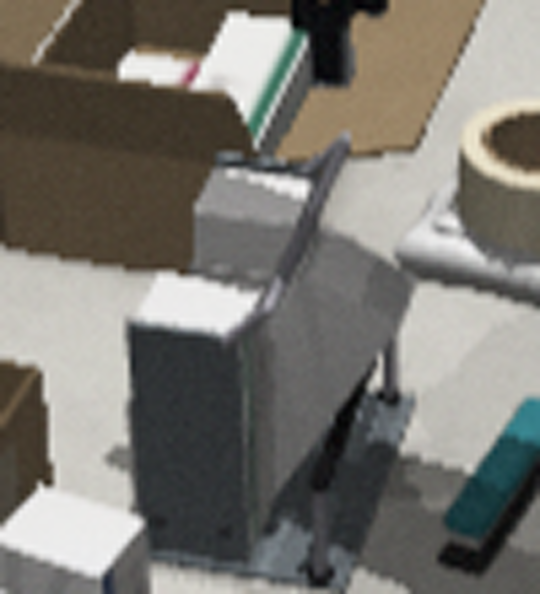

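```bash
python3 -c "
from h import *
s=cam('side'); f=s['frame'][230:300,290:335]; f=cv2.convertScaleAbs(f,alpha=1.6,beta=-60); cv2.imwrite('pics/s7.png',cv2.resize(f,None,fx=8,fy=8,interpolation=2))
for th in(.48,.53,.58,.63):
  for y in(.0225,-.0225):
    F=np.array([.002,.006]);u=np.array([-np.sin(th),np.cos(th)]);b=np.array([np.cos(th),np.sin(th)])
    P=[F+.155*u,F+.155*u+.06*b]
    print(th,y,((proj(s,[[*rk(p[0],y),p[1]] for p in P])-(290,230))*8).round().tolist())
"
```

```text
0.48 0.0225 [[276.0, 239.0], [133.0, 156.0]]
0.48 -0.0225 [[305.0, 167.0], [165.0, 86.0]]
0.53 0.0225 [[294.0, 249.0], [155.0, 162.0]]
0.53 -0.0225 [[322.0, 177.0], [187.0, 91.0]]
0.58 0.0225 [[312.0, 261.0], [177.0, 169.0]]
0.58 -0.0225 [[340.0, 189.0], [208.0, 98.0]]
0.63 0.0225 [[329.0, 273.0], [199.0, 176.0]]
0.63 -0.0225 [[356.0, 200.0], [229.0, 105.0]]
```

View pics/s7.png

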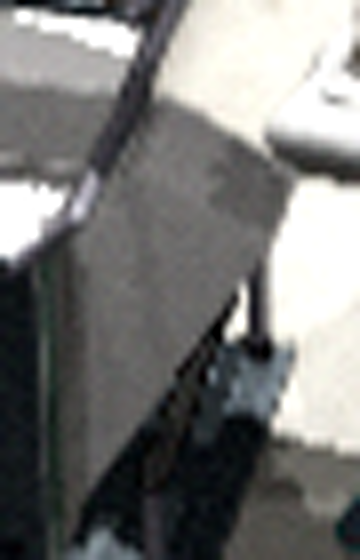

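```bash
python3 -c "
from h import *
s=cam('side')
for u,y in(((262,252),.0225),((295,180),-.0225),((75,520),.0225),((165,95),-.0225)): print(u,rackplane(s,np.array(u)/8+(290,230),y).round(4))
go(rk(-.06,0),.3,RA)
"
```

```text
(262, 252) [[-0.0644  0.1363]]
(295, 180) [[-0.0659  0.1366]]
(75, 520) [[ 0.0106 -0.0093]]
(165, 95) [[-0.0163  0.167 ]]
t 5.5 pos [ 0.5256 -0.0703  0.2916] yaw 0.127 w 0.773 F [ 0.5 -0.4  0.1] -> tool [ 2.2 -8.4 31.8] turn -0.0
```

```bash
python3 -c "
from h import *
go(rk(-.048,0),.124,RA)
"
```

```text
t 5.5 pos [ 0.5256 -0.0703  0.2916] yaw 0.127 w 0.773 F [ 0.5 -0.4  0.1] -> tool [  2.3 167.6  20.1] turn -0.0
```

>>> {"op": "servo_tool", "data": {"rows": [[2,0,20,0],[0,30,0,0],[0,35,0,0],[0,30,0,0],[0,20,0,0],[0,15,0,0],[0,10,0,0],[0,0,0,0]]}}

```text
t: 6.3
ee_pos: [0.5049, -0.0706, 0.1499]
orientation: [0.468, -0.466, -0.53, 0.531]
force: [-0.1, 0.2, -0.2]
gripper_width: 0.77
```

```bash
python3 -c "
from h import *
go(rk(-.048,0),.124,RA); rpos()
s=cam('side'); crop(s,250,170,350,290,5,'s8')"
```

```text
t 6.3 pos [ 0.5049 -0.0706  0.1499] yaw 0.128 w 0.77 F [-0.1  0.2 -0.2] -> tool [-0.1 25.9 -0.9] turn 0.0
rack [-0.0488  0.0001] z 0.1499 F [-0.1  0.2 -0.2]
```

View pics/s8.png

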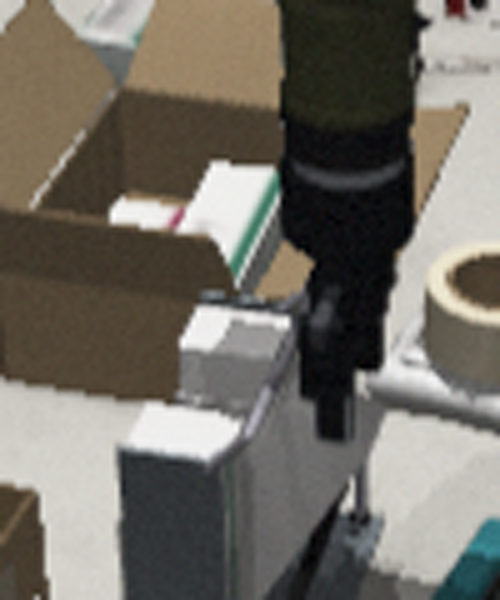

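The fingers straddle the top of the tipped box, around crop (335,420). I go down the last 25 mm and then close.

>>> {"op": "servo_tool", "data": {"rows": [[0,10,0,0],[0,9,0,0],[0,6,0,0],[0,0,0,0],[0,0,0,0],[0,0,0,0],[0,0,0,0],[0,0,0,0]]}}

```text
t: 7.15
ee_pos: [0.505, -0.0708, 0.1266]
orientation: [-0.467, 0.467, 0.531, -0.531]
force: [-0.6, -1.4, 0.5]
gripper_width: 0.77
```

>>> {"op": "servo_tool", "data": {"rows": [[0,0,0,0],[0,0,0,0],[0,0,0,0],[0,0,0,0],[0,0,0,0],[0,0,0,0],[0,0,0,0],[0,0,0,0]], "grip": 30, "squeeze": 50}}

```text
t: 7.95
ee_pos: [0.5049, -0.0709, 0.1265]
orientation: [-0.467, 0.467, 0.531, -0.531]
force: [-0.4, -1.3, 3.3]
gripper_width: 0.517
```

>>> {"op": "servo_tool", "data": {"rows": [[0,-4,2,0],[0,-9,5,0],[0,-18,9,0],[0,-18,9,0],[0,-18,9,0],[0,-18,9,0],[0,-9,5,0],[0,0,0,0]]}}

```text
t: 8.75
ee_pos: [0.4567, -0.077, 0.2215]
orientation: [-0.467, 0.468, 0.531, -0.53]
force: [-0.1, 0.1, -2.5]
gripper_width: 0.518
```

```bash
python3 -c "
from h import *
rpos()
s=cam('side'); crop(s,250,170,350,310,4.2,'s9')"
```

```text
rack [-0.0974 -0.0001] z 0.2215 F [-0.1  0.1 -2.5]
```

View pics/s9.png

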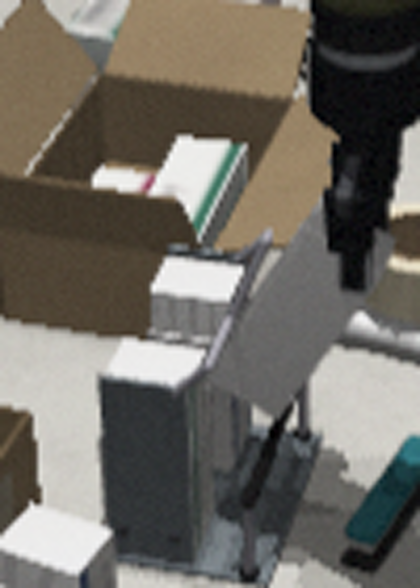

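>>> {"op": "servo_tool", "data": {"rows": [[0,-9,5,0],[0,-18,9,0],[0,-18,9,0],[0,-10,6,0],[0,0,0,0],[0,0,0,0],[0,0,0,0],[0,0,0,0]]}}

```text
t: 9.6
ee_pos: [0.4281, -0.0804, 0.2744]
orientation: [0.468, -0.467, -0.531, 0.531]
force: [0.7, -0.2, -1.6]
gripper_width: 0.516
```

```bash
python3 -c "
from h import *
rpos()
t=cam('top'); s=cam('side'); f=s['frame'][195:270,285:360]; cv2.imwrite('pics/s10.png',cv2.resize(f,None,fx=8,fy=8,interpolation=2))
q=np.array([(245,235),(322,237),(313,330),(237,325)])/3.6+(110,190)
P=plane(t,q,.066); print(P.round(4)); print(rigid([(.035,.0265),(.035,-.0265),(-.035,-.0265),(-.035,.0265)],P)); print(ty(-.039,-.0755),ty(.065,.075))
crop(t,110,190,320,305,3.6,'t5')
"
```

```text
rack [-1.262e-01  1.000e-04] z 0.2744 F [ 0.7 -0.2 -1.6]
[[0.4947 0.2082 0.066 ]
 [0.4931 0.1503 0.066 ]
 [0.4231 0.1551 0.066 ]
 [0.4269 0.212  0.066 ]]
(np.float64(-0.05665095361542587), array([0.45947952, 0.18139421]), array([[-1.18933409,  2.32157261],
       [ 0.21235571, -2.67461012],
       [ 0.07342527, -1.79841826],
       [ 0.9035531 ,  2.15145577]]))
[0.45966565 0.18128176] [0.57383732 0.32421908]
```

View pics/s10.png

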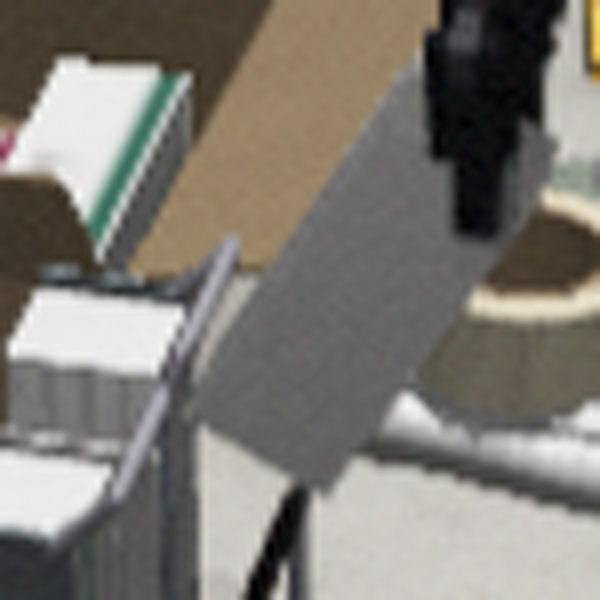

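View pics/t5.png

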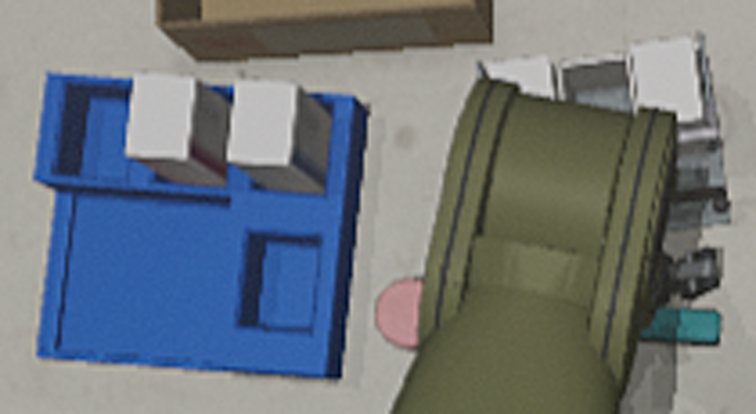

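```bash
python3 -c "
from h import *
s=cam('side'); rpos()
T=np.array([-.1262,.2744])
for u in((325,490),(195,405),(405,75)): print(u,(rackplane(s,np.array(u)/8+(285,195),.0225)-T).round(4)*1000)
go(ty(-.039-.1,-.0755),.27,TA)
"
```

```text
rack [-0.126  0.   ] z 0.2748 F [-0.9  0.5 -2.2]
(325, 490) [[  53.3 -117.3]]
(195, 405) [[101.3 -87.8]]
(405, 75) [[26.2 61.4]]
t 9.75 pos [ 0.4283 -0.0805  0.2748] yaw 0.127 w 0.519 F [-0.9  0.5 -2.2] -> tool [275.2   4.9  33.7] turn 0.197
```

>>> {"op": "servo_tool", "data": {"rows": [[0,0,0,0.05],[0,0,0,0.05],[0,0,0,0.05],[0,0,0,0.047],[30,0,0,0],[30,0,0,0],[30,0,0,0],[20,0,0,0]]}}

```text
t: 10.55
ee_pos: [0.4334, 0.0298, 0.274]
orientation: [0.518, -0.516, -0.48, 0.484]
force: [-3.6, -1.3, -2.5]
gripper_width: 0.517
```

```bash
python3 -c "
from h import *
go(ty(-.039-.072,-.0755),.25,TA)
for th in(.51,.45,.4,.35,.3,.25,.2,.15,.1,.05,0):
  c,s_=np.cos(th),np.sin(th)
  dep=min(.8*(70-60*c)/max(np.tan(th),1e-3),59); Fx=35-60*c-2; zF=66-dep
  print(th,'F',round(Fx,1),round(zF,1),'TCP rel x',round(Fx-146*s_+22*c,1),'z',round(zF+146*c+22*s_-19,1))
"
```

```text
t 10.55 pos [0.4334 0.0298 0.274 ] yaw -0.07 w 0.517 F [-3.6 -1.3 -2.5] -> tool [153.   24.   56.2] turn -0.001
0.51 F -19.4 40.8 TCP rel x -71.4 z 159.9
0.45 F -21.0 39.5 TCP rel x -64.7 z 161.6
0.4 F -22.3 38.1 TCP rel x -58.9 z 162.2
0.35 F -23.4 36.1 TCP rel x -52.8 z 161.8
0.3 F -24.3 33.2 TCP rel x -46.4 z 160.2
0.25 F -25.1 28.8 TCP rel x -39.9 z 156.7
0.2 F -25.8 21.8 TCP rel x -33.2 z 150.3
0.15 F -26.3 9.5 TCP rel x -26.4 z 138.1
0.1 F -26.7 7 TCP rel x -19.4 z 135.5
0.05 F -26.9 7 TCP rel x -12.2 z 134.9
0 F -27.0 7 TCP rel x -5.0 z 134.0
```

>>> {"op": "servo_tool", "data": {"rows": [[25,0,9,0],[32,0,12,0],[35,0,13,0],[32,0,12,0],[20,0,8,0],[9,0,2,0],[0,0,0,0],[0,0,0,0]]}}

```text
t: 11.35
ee_pos: [0.391, 0.1852, 0.2752]
orientation: [-0.517, 0.517, 0.482, -0.482]
force: [-0.9, -0.7, -1.0]
gripper_width: 0.516
```

```bash
cat >> h.py <<'E'
def pk(px,py):
    o,R=state(); p=o["ee_pos"]; v=(rot(TA).T@(p[:2]-TO)-(px,py))*1000
    print("pocket-rel TCP",v.round(1),"z",(p[2]*1000).round(1),"F",o["force"].round(1),"t",round(o["t"],1))
E
python3 -c "
from h import *
pk(-.039,-.0755)
go(ty(-.039-.072,-.0755),.165,TA)
s=cam('side'); crop(s,200,210,370,420,2.85,'s11')
t=cam('top'); crop(t,110,190,320,305,3.6,'t6')
"
```

```text
pocket-rel TCP [-68.7  -0.9] z 275.2 F [-0.9 -0.7 -1. ] t 11.3
t 11.35 pos [0.391  0.1852 0.2752] yaw -0.07 w 0.516 F [-0.9 -0.7 -1. ] -> tool [  1.  110.2   3.3] turn -0.001
```

View pics/s11.png

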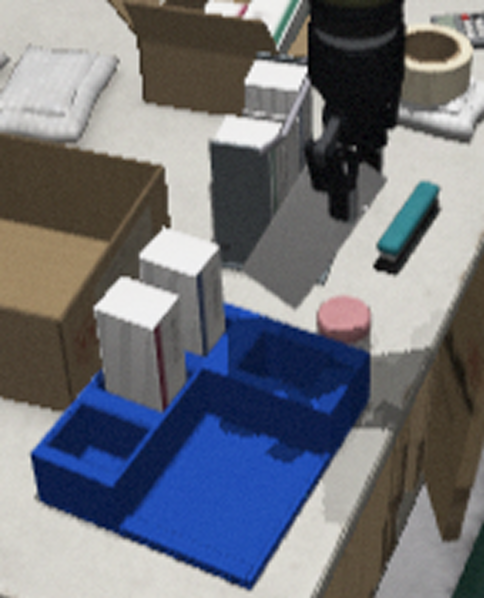

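View pics/t6.png

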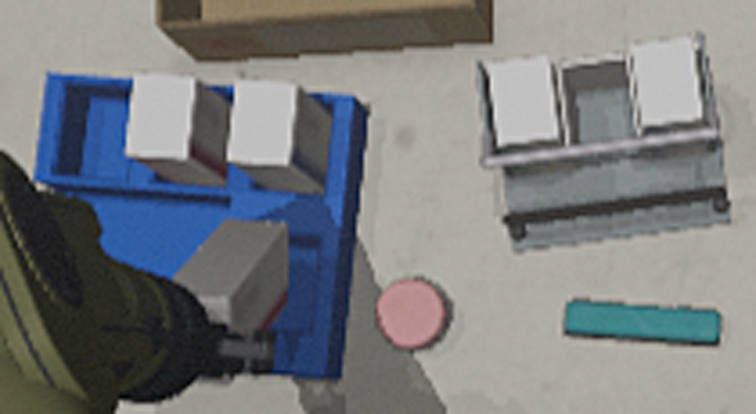

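The box hangs at its tilt over pocket 4: back foot edge near top crop (285,225), TCP 69 mm in front of the pocket centre. Going down now.

>>> {"op": "servo_tool", "data": {"rows": [[1,15,3,0],[0,25,0,0],[0,25,0,0],[0,20,0,0],[0,13,0,0],[0,9,0,0],[0,4,0,0],[0,0,0,0]], "squeeze": 40}}

```text
t: 12.25
ee_pos: [0.3893, 0.1866, 0.1647]
orientation: [-0.517, 0.518, 0.483, -0.481]
force: [1.6, -1.3, -2.0]
gripper_width: 0.516
```

```bash
python3 -c "
from h import *
pk(-.039,-.0755)
s=cam('side'); crop(s,230,270,350,370,6,'s12')
"
```

```text
pocket-rel TCP [-70.5   0.4] z 164.7 F [ 1.6 -1.3 -2. ] t 12.2
```

View pics/s12.png

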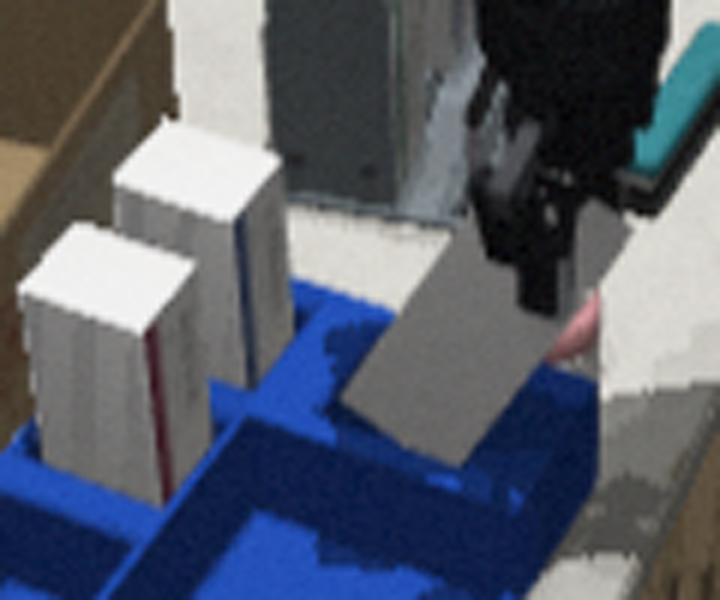

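```bash
cat >> h.py <<'E'
def trayplane(d,uv,y):
    uv=np.atleast_2d(uv).astype(float); r=np.c_[uv,np.ones(len(uv))]@np.linalg.inv(d["K"]).T@d["R"]
    n=np.array([-np.sin(TA),np.cos(TA),0]); k=(y-n[:2]@(d["C"][:2]-TO))/(r@n); P=d["C"]+r*k[:,None]
    return np.c_[(P[:,:2]-TO)@np.array([np.cos(TA),np.sin(TA)]),P[:,2]]
E
python3 -c "
from h import *
s=cam('side')
for u in((462,465),(340,400)): print((trayplane(s,np.array(u)/6+(230,270),-.053)*1000-(-39,0)).round(1))
print(((proj(s,[[*ty(-.039+a,-.0755+b),.066] for a,b in((.035,.0265),(.035,-.0265),(-.035,-.0265),(-.035,.0265))])-(230,270))*6).round())
"
```

```text
[[-30.1  55.3]]
[[29.1 69. ]]
[[324. 407.]
 [381. 328.]
 [521. 376.]
 [468. 458.]]
```

>>> {"op": "servo_tool", "data": {"rows": [[0,0,-4,0],[0,0,-5,0],[0,0,-5,0],[0,0,-5,0],[0,0,-5,0],[0,0,-4,0],[0,0,0,0],[0,0,0,0]]}}

```text
t: 13.15
ee_pos: [0.4006, 0.1854, 0.1663]
orientation: [0.524, -0.508, -0.477, 0.489]
force: [-39.4, 2.5, 46.3]
gripper_width: 0.519
```

```bash
python3 -c "
from h import *
pk(-.039,-.0755)
s=cam('side'); crop(s,230,270,350,370,6,'s13')
"
```

```text
pocket-rel TCP [-59.2  -0. ] z 166.3 F [-39.4   2.5  46.3] t 13.2
```

View pics/s13.png

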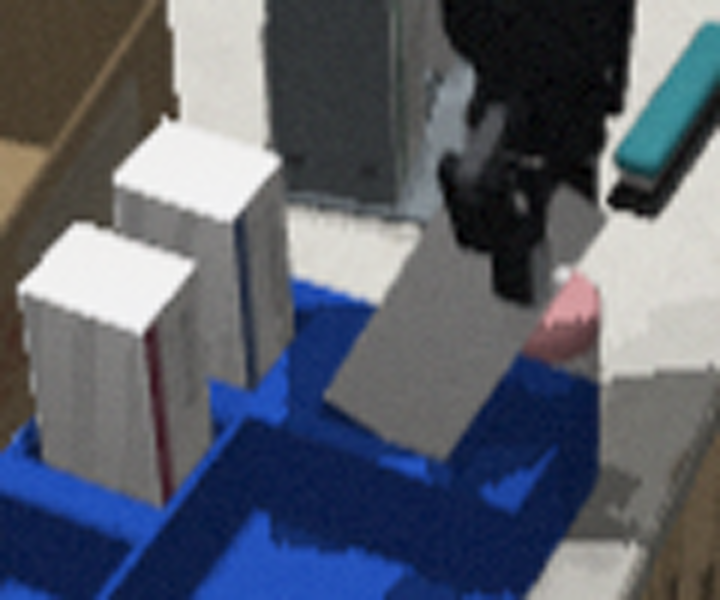

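The push gave -39 N in x and +46 N in z. The box bottom is wedged on the far rim, because the back foot is still above it. I'll back off, then right the box by pressing its back foot against the 66 mm wall on the far side of the well.

>>> {"op": "servo_tool", "data": {"rows": [[0,0,5,0],[0,0,6,0],[0,0,6,0],[0,0,6,0],[0,0,4,0],[0,-5,0,0],[0,-10,0,0],[0,0,0,0]], "squeeze": 50}}

```text
t: 14.0
ee_pos: [0.39, 0.1873, 0.1807]
orientation: [-0.517, 0.517, 0.483, -0.481]
force: [0.8, 1.1, -0.9]
gripper_width: 0.519
```

>>> {"op": "servo_tool", "data": {"rows": [[0,-15,0,0],[0,-20,0,0],[0,-20,0,0],[0,-20,0,0],[0,-10,0,0],[0,0,0,0],[0,0,0,0],[0,0,0,0]]}}

```text
t: 14.8
ee_pos: [0.3883, 0.1865, 0.2632]
orientation: [0.517, -0.517, -0.482, 0.483]
force: [-0.3, -0.1, -2.3]
gripper_width: 0.519
```

```bash
python3 -c "
from h import *
pk(-.039,-.0755)
s=cam('side'); crop(s,230,220,350,320,6,'s14')
o,R=state();p=o['ee_pos']; l=rot(TA).T@(p[:2]-TO); print(l)
for u in((1,1),):pass
go(ty(-.09,.06),.25,TA)
"
```

```text
pocket-rel TCP [-71.6   0.3] z 263.2 F [-0.3 -0.1 -2.3] t 14.8
[-0.1105979  -0.07520741]
t 14.85 pos [0.3883 0.1865 0.2632] yaw -0.07 w 0.518 F [-0.4 -0.7 -1.8] -> tool [135.2  13.  -20.6] turn -0.001
```

View pics/s14.png

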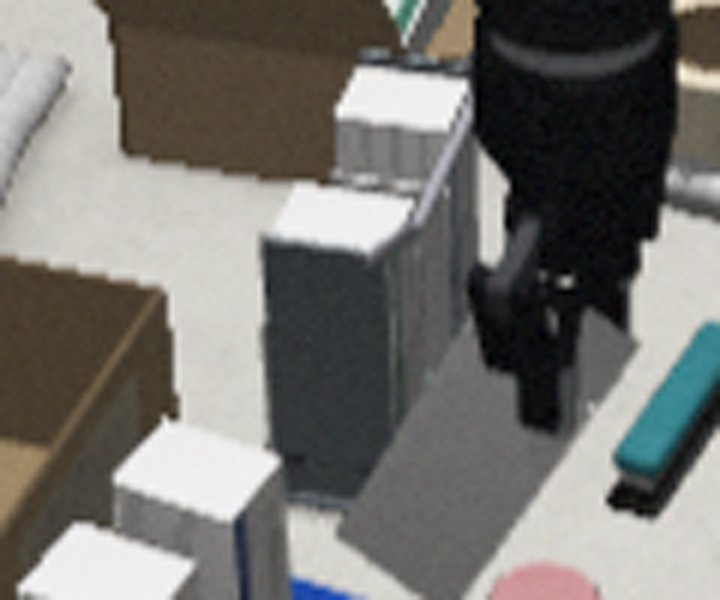

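```bash
python3 -c "
from h import *
s=cam('side')
T=np.array([-110.6,263.2])
for u in((462,597),(337,532),(472,310)): print((trayplane(s,np.array(u)/6+(230,220),-.0752+.0225)*1000-T).round(1))
"
```

```text
[[  39.1 -106.3]]
[[ 97.1 -92.9]]
[[31.6 48.4]]
```

>>> {"op": "servo_tool", "data": {"rows": [[20,0,-3,0],[25,0,-4,0],[25,0,-4,0],[25,0,-4,0],[25,0,-3,0],[15,0,-2,0],[0,0,0,0],[0,0,0,0]]}}

```text
t: 15.7
ee_pos: [0.4178, 0.3195, 0.2637]
orientation: [-0.517, 0.517, 0.482, -0.483]
force: [-0.5, 0.1, -1.1]
gripper_width: 0.523
```

>>> {"op": "servo_tool", "data": {"rows": [[0,20,0,0],[0,25,0,0],[0,25,0,0],[0,20,0,0],[0,15,0,0],[0,8,0,0],[0,0,0,0],[0,0,0,0]]}}

```text
t: 16.5
ee_pos: [0.4186, 0.3199, 0.152]
orientation: [-0.517, 0.517, 0.482, -0.482]
force: [-0.6, 0.3, -1.3]
gripper_width: 0.517
```

```bash
python3 -c "
from h import *
pk(0,0)
s=cam('side'); crop(s,200,270,340,410,4.2,'s15')
"
```

```text
pocket-rel TCP [-89.6  59.9] z 152.0 F [-0.6  0.3 -1.3] t 16.5
```

View pics/s15.png

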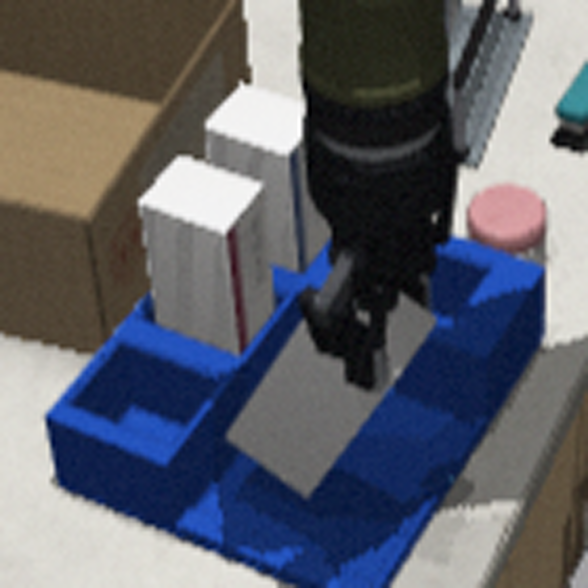

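>>> {"op": "servo_tool", "data": {"rows": [[0,0,-7,0],[0,0,-8,0],[0,0,-7,0],[0,0,-6,0],[0,-1,-6,0],[0,-1,-6,0],[0,-1,-5,0],[0,0,0,0]]}}

```text
t: 17.35
ee_pos: [0.4626, 0.317, 0.1543]
orientation: [0.518, -0.516, -0.482, 0.483]
force: [-4.7, 0.2, 1.1]
gripper_width: 0.515
```

```bash
python3 -c "
from h import *
pk(0,0)
s=cam('side'); crop(s,200,270,340,410,4.2,'s16')
"
```

```text
pocket-rel TCP [-45.5  60. ] z 154.3 F [-4.7  0.2  1.1] t 17.4
```

View pics/s16.png

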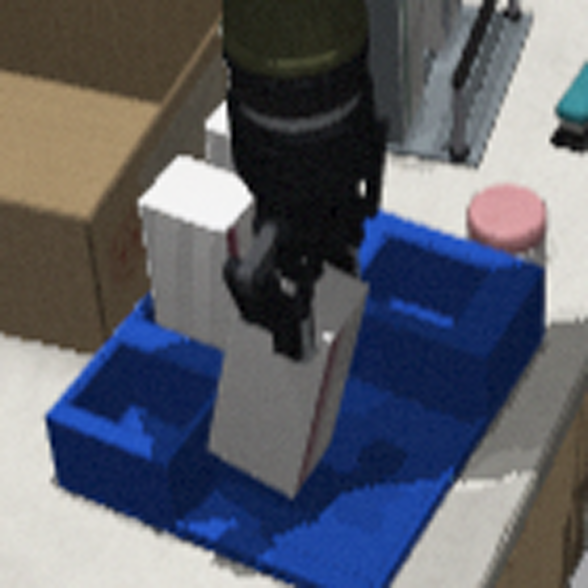

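The box is righting itself at 5 N, with its tilt down to about 0.25 rad. Continue.

>>> {"op": "servo_tool", "data": {"rows": [[0,-1,-5,0],[0,-1,-6,0],[0,0,-6,0],[0,0,-6,0],[0,0,-6,0],[0,0,-4,0],[0,0,0,0],[0,0,0,0]]}}

```text
t: 18.2
ee_pos: [0.4964, 0.3147, 0.156]
orientation: [-0.517, 0.517, 0.482, -0.482]
force: [-3.8, 0.7, -1.7]
gripper_width: 0.52
```

```bash
python3 -c "
from h import *
pk(0,0)
s=cam('side'); crop(s,200,270,340,410,4.2,'s17')
"
```

```text
pocket-rel TCP [-11.6  60.1] z 156.0 F [-3.8  0.7 -1.7] t 18.2
```

View pics/s17.png

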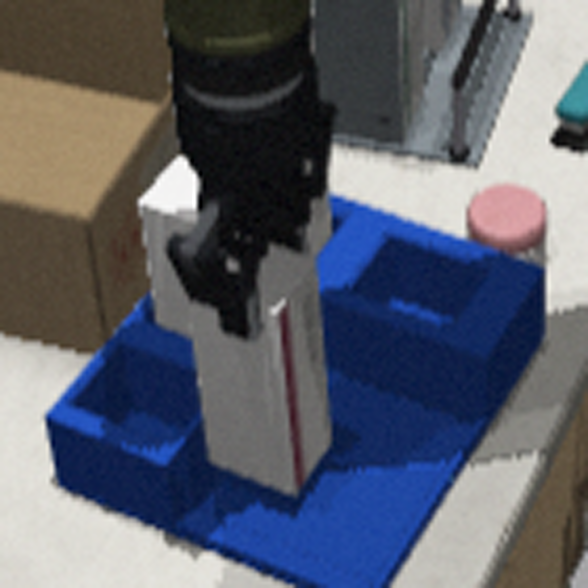

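```bash
python3 -c "
from h import *
s=cam('side')
cv2.imwrite('pics/s18.png',cv2.resize(s['frame'][335:395,235:290],None,fx=10,fy=10,interpolation=2))
T=np.array([-11.6,156])
for u in((275,312),(297,495),(205,465)): print((trayplane(s,np.array(u)/4.2+(200,270),.0826)*1000-T).round(1))
"
```

```text
[[-22.4  26.9]]
[[ -25.5 -125.3]]
[[  37.9 -131.6]]
```

View pics/s18.png

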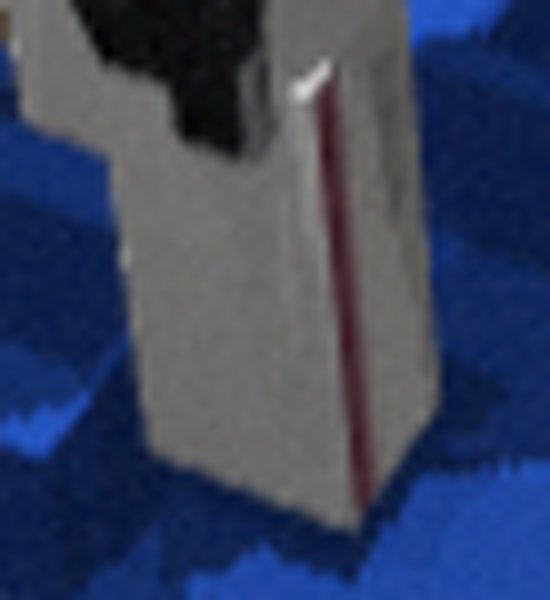

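>>> {"op": "servo_tool", "data": {"rows": [[0,-3,4,0],[5,-15,0,0],[5,-20,0,0],[5,-20,0,0],[0,-12,0,0],[0,0,0,0],[0,0,0,0],[0,0,0,0]]}}

```text
t: 19.1
ee_pos: [0.4927, 0.3293, 0.2252]
orientation: [-0.517, 0.517, 0.482, -0.483]
force: [0.4, -0.0, -2.0]
gripper_width: 0.52
```

>>> {"op": "servo_tool", "data": {"rows": [[0,0,-10,0],[0,0,-15,0],[0,0,-20,0],[0,0,-15,0],[0,0,-13,0],[0,0,0,0],[0,0,0,0],[0,0,0,0]]}}

```text
t: 19.9
ee_pos: [0.5653, 0.3247, 0.2259]
orientation: [0.517, -0.517, -0.482, 0.483]
force: [-0.2, -0.1, -1.7]
gripper_width: 0.518
```

```bash
python3 -c "
from h import *
pk(.065,.075)
go(ty(.058,.075),.14,TA)
s=cam('side'); crop(s,190,240,320,390,4,'s19')
t=cam('top'); crop(t,100,180,230,305,4.6,'t7')
cv2.imwrite('pics/s20.png',cv2.resize(s['frame'][305:375,205:270],None,fx=8,fy=8,interpolation=2))
"
```

```text
pocket-rel TCP [-8.5 -0.2] z 225.9 F [-0.2 -0.1 -1.7] t 19.9
t 19.9 pos [0.5653 0.3247 0.2259] yaw -0.07 w 0.518 F [-0.2 -0.1 -1.7] -> tool [ 0.2 85.9 -1.6] turn -0.0
```

View pics/s19.png

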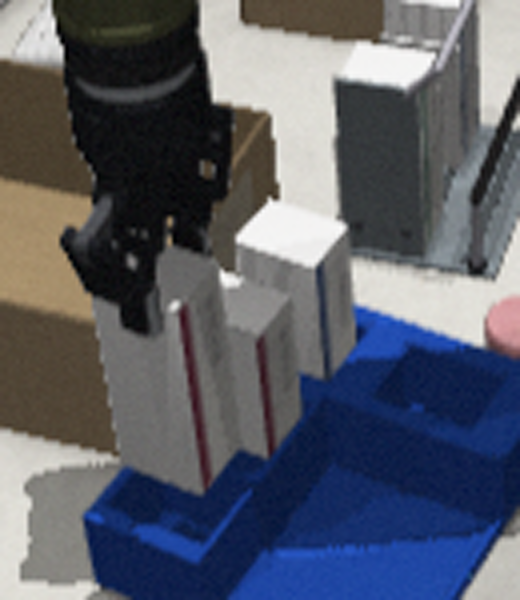

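View pics/t7.png

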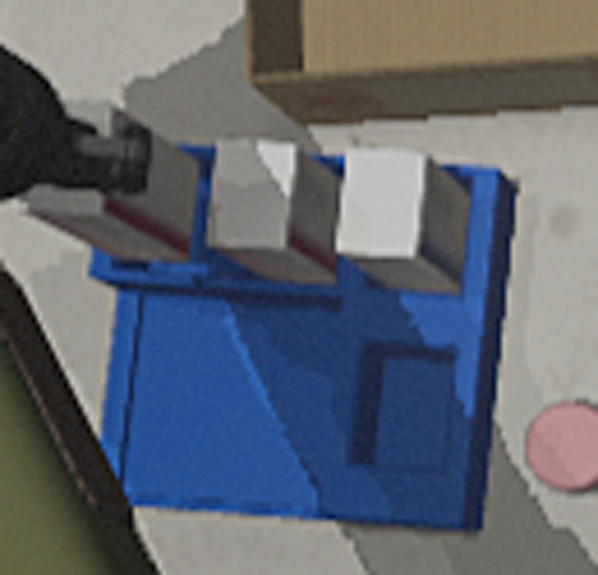

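View pics/s20.png

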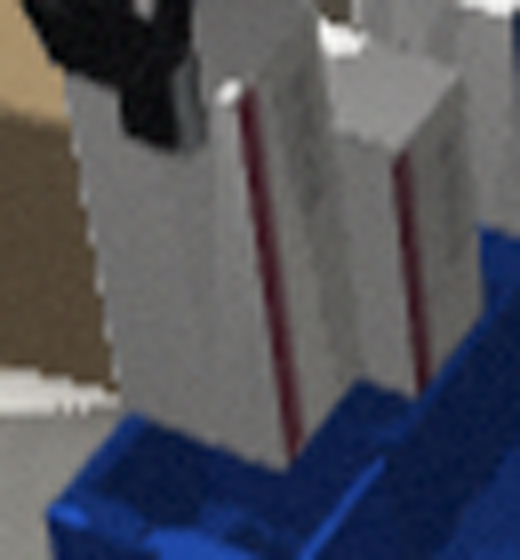

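```bash
python3 -c "
from h import *
s=cam('side')
T=np.array([65-8.5,225.9])
for u in((230,95),(287,465),(123,405),(72,90)): print((trayplane(s,np.array(u)/8+(205,305),.0975)*1000-T).round(1))
"
```

```text
[[-23.4  28.4]]
[[ -25.1 -123.2]]
[[  33.8 -124.9]]
[[32.5  7.4]]
```

>>> {"op": "servo_tool", "data": {"rows": [[0,10,-3,0],[0,15,0,0],[0,15,0,0],[0,12,0,0],[0,10,0,0],[0,8,0,0],[0,0,0,0],[0,0,0,0]]}}

```text
t: 20.85
ee_pos: [0.5691, 0.3247, 0.1565]
orientation: [-0.517, 0.517, 0.482, -0.482]
force: [-0.1, -0.9, -1.7]
gripper_width: 0.519
```

```bash
python3 -c "
from h import *
pk(.065,.075)
"
```

```text
pocket-rel TCP [-4.8  0.2] z 156.5 F [-0.1 -0.9 -1.7] t 20.9
```

Freely in, about 30 mm deep. Down the rest.

>>> {"op": "servo_tool", "data": {"rows": [[0,6,0,0],[0,6,0,0],[0,5,0,0],[0,4,0,0],[0,3,0,0],[0,0,0,0],[0,0,0,0],[0,0,0,0]]}}

```text
t: 21.65
ee_pos: [0.5688, 0.3244, 0.135]
orientation: [-0.517, 0.517, 0.483, -0.482]
force: [-3.5, -3.6, 11.3]
gripper_width: 0.515
```

>>> {"op": "servo_tool", "data": {"rows": [[0,0,0,0],[0,0,0,0],[0,0,0,0],[0,0,0,0],[0,0,0,0],[0,0,0,0],[0,0,0,0],[0,0,0,0]], "grip": 55}}

```text
t: 22.45
ee_pos: [0.569, 0.3246, 0.1322]
orientation: [0.517, -0.517, -0.482, 0.482]
force: [-0.7, 0.7, 0.2]
gripper_width: 0.643
```

>>> {"op": "servo_tool", "data": {"rows": [[0,-8,0,0],[0,-12,0,0],[0,-20,0,0],[0,-25,0,0],[0,-25,0,0],[0,-20,0,0],[0,0,0,0],[0,0,0,0]]}}

```text
t: 23.25
ee_pos: [0.5694, 0.3249, 0.2434]
orientation: [-0.517, 0.517, 0.483, -0.482]
force: [-0.7, 0.6, -0.3]
gripper_width: 0.645
```

```bash
python3 -c "
from h import *
pk(.065,.075)
s=cam('side'); crop(s,190,240,320,390,4,'s21')
go(rk(.085,.052),.26,RA)
"
```

```text
pocket-rel TCP [-4.5  0.3] z 243.4 F [-0.7  0.6 -0.3] t 23.2
t 23.3 pos [0.5688 0.3245 0.2422] yaw -0.07 w 0.644 F [-0.7 -0.6 -0. ] -> tool [-321.5  -17.8  -84.8] turn -0.197
```

View pics/s21.png

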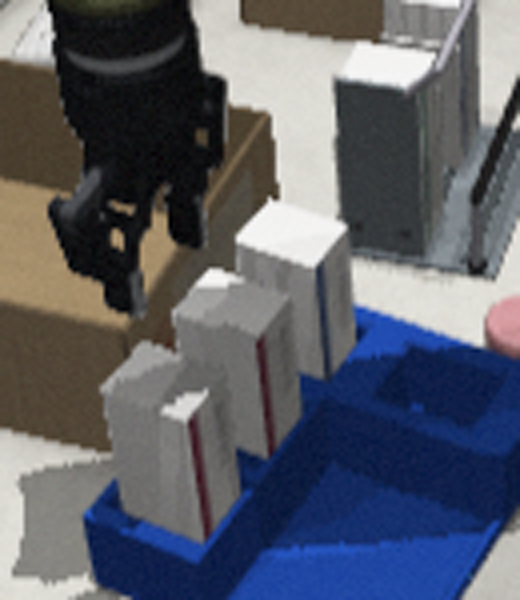

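```bash
python3 -c "
from h import *
t=cam('top')
for n,u in(('carton right-near top',(245,201)),('carton right-near low',(190,205)),('flap left',(317,133)),('flap near',(326,180)),('box nearleft',(341,230))):
  print(n,[plane(t,u,z)[0][:2].round(3).tolist() for z in(.06,.12,.18)])
print(rk(.085,.052),rk(.085,-.052))
"
```

```text
carton right-near top [[0.646, 0.03], [0.633, 0.023], [0.619, 0.016]]
carton right-near low [[0.635, 0.181], [0.622, 0.168], [0.609, 0.155]]
flap left [[0.841, -0.169], [0.82, -0.168], [0.799, -0.168]]
flap near [[0.705, -0.193], [0.689, -0.192], [0.674, -0.191]]
box nearleft [[0.565, -0.234], [0.554, -0.231], [0.544, -0.228]]
[ 0.63099799 -0.00211393] [ 0.6442221  -0.10526975]
```

>>> {"op": "servo_tool", "data": {"rows": [[-40,-3,0,-0.05],[-45,-3,0,-0.05],[-45,-3,0,-0.05],[-45,-3,0,-0.047],[-45,-3,-8,0],[-45,-3,-8,0],[-45,0,-8,0],[-20,0,0,0]], "grip": 0}}

```text
t: 24.15
ee_pos: [0.6141, -0.0046, 0.2588]
orientation: [0.468, -0.468, -0.529, 0.531]
force: [-0.4, 1.7, -0.2]
gripper_width: 0.004
```

```bash
python3 -c "
from h import *
rpos();go(rk(.083,-.052),.138,RA)
"
```

```text
rack [0.0679 0.0517] z 0.2588 F [-0.4  1.7 -0.2]
t 24.15 pos [ 0.6141 -0.0046  0.2588] yaw 0.124 w 0.004 F [-0.4  1.7 -0.2] -> tool [-103.5  120.8  -15.7] turn -0.004
```

>>> {"op": "servo_tool", "data": {"rows": [[-25,0,-8,-0.004],[-40,0,-8,0],[-30,0,0,0],[-9,0,0,0],[0,15,0,0],[0,20,0,0],[0,0,0,0],[0,0,0,0]]}}

```text
t: 24.95
ee_pos: [0.6422, -0.1011, 0.2246]
orientation: [0.467, -0.465, -0.531, 0.532]
force: [-0.3, 0.1, 0.4]
gripper_width: 0.0
```

```bash
python3 -c "
from h import *
rpos();go(rk(.081,-.052),.138,RA)
"
```

```text
rack [ 0.0835 -0.0476] z 0.2246 F [-0.3  0.1  0.4]
t 24.95 pos [ 0.6422 -0.1011  0.2246] yaw 0.132 w 0.0 F [-0.3  0.1  0.4] -> tool [-4.5 86.6  2.4] turn 0.004
```

>>> {"op": "servo_tool", "data": {"rows": [[-4,15,0,0.004],[0,20,2,0],[0,20,0,0],[0,15,0,0],[0,10,0,0],[0,5,0,0],[0,0,0,0],[0,0,0,0]]}}

```text
t: 25.75
ee_pos: [0.6423, -0.1061, 0.1413]
orientation: [-0.467, 0.468, 0.531, -0.531]
force: [-0.4, -0.8, 0.2]
gripper_width: 0.001
```

```bash
python3 -c "
from h import *
rpos();go(rk(.0245,-.052),.138,RA)
s=cam('side'); crop(s,250,170,350,310,4.2,'s22')
"
```

```text
rack [ 0.083  -0.0526] z 0.1413 F [-0.4 -0.8  0.2]
t 25.75 pos [ 0.6423 -0.1061  0.1413] yaw 0.127 w 0.001 F [-0.4 -0.8  0.2] -> tool [ 0.5  3.2 58.5] turn -0.0
```

View pics/s22.png

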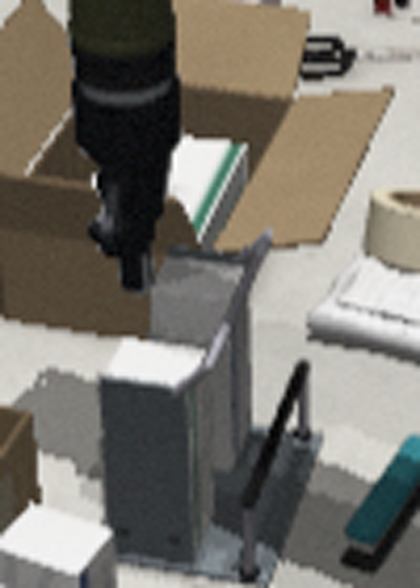

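The fingers are behind the right box, and the roll looks shifted on its parcel, so I'll measure it again later. Now I pull.

>>> {"op": "servo_tool", "data": {"rows": [[0,2,8,0],[0,0,10,0],[0,0,10,0],[0,0,10,0],[0,0,10,0],[0,0,8,0],[0,0,4,0],[0,0,0,0]]}}

```text
t: 26.6
ee_pos: [0.5814, -0.1138, 0.1384]
orientation: [0.467, -0.467, -0.531, 0.531]
force: [-0.6, 0.4, -0.4]
gripper_width: -0.0
```

>>> {"op": "servo_tool", "data": {"rows": [[0,-5,-15,0],[0,-25,0,0],[0,-40,0,0],[0,-45,0,0],[0,-35,0,0],[0,0,30,0],[0,0,40,0],[0,0,17,0]], "grip": 66}}

```text
t: 27.4
ee_pos: [0.5085, -0.1229, 0.2889]
orientation: [0.467, -0.467, -0.531, 0.531]
force: [0.6, -0.2, -0.3]
gripper_width: 0.768
```

```bash
python3 -c "
from h import *
rpos();go(rk(-.048,-.052),.125,RA)
s=cam('side'); crop(s,250,190,350,310,4.8,'s23')
"
```

```text
rack [-0.0519 -0.0522] z 0.2889 F [ 0.6 -0.2 -0.3]
t 27.4 pos [ 0.5085 -0.1229  0.2889] yaw 0.127 w 0.768 F [ 0.6 -0.2 -0.3] -> tool [  0.2 163.9  -4. ] turn -0.001
```

View pics/s23.png

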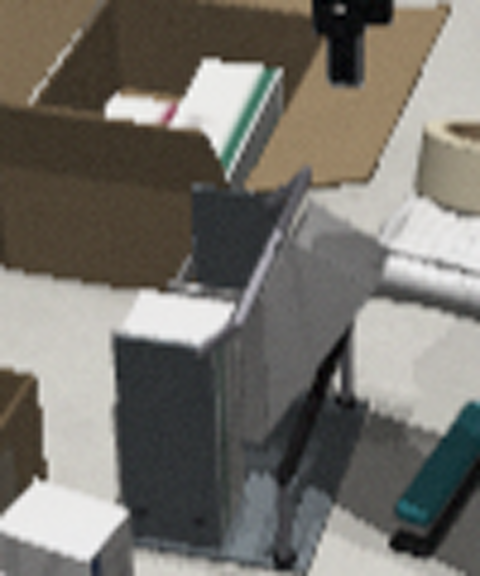

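Right box tipped onto the rail, same lean as the first. Down and grip.

>>> {"op": "servo_tool", "data": {"rows": [[0,25,-2,0],[0,35,-2,0],[0,35,0,0],[0,30,0,0],[0,18,0,0],[0,12,0,0],[0,7,0,0],[0,0,0,0]]}}

```text
t: 28.25
ee_pos: [0.5148, -0.1223, 0.1259]
orientation: [0.467, -0.467, -0.531, 0.531]
force: [-0.2, -0.0, 0.2]
gripper_width: 0.772
```

```bash
python3 -c "
from h import *
rpos();go(rk(-.048,-.052),.125,RA)
"
```

```text
rack [-0.0455 -0.0524] z 0.1259 F [-0.2 -0.   0.2]
t 28.25 pos [ 0.5148 -0.1223  0.1259] yaw 0.127 w 0.772 F [-0.2 -0.   0.2] -> tool [0.4 0.9 2.5] turn -0.0
```

>>> {"op": "servo_tool", "data": {"rows": [[0,0,2,0],[0,0,0,0],[0,0,0,0],[0,0,0,0],[0,0,0,0],[0,0,0,0],[0,0,0,0],[0,0,0,0]], "grip": 30, "squeeze": 50}}

```text
t: 29.05
ee_pos: [0.5133, -0.1228, 0.1272]
orientation: [-0.467, 0.468, 0.531, -0.531]
force: [-1.4, 0.8, 6.4]
gripper_width: 0.52
```

>>> {"op": "servo_tool", "data": {"rows": [[0,-4,2,0],[0,-9,5,0],[0,-18,9,0],[0,-18,9,0],[0,-18,9,0],[0,-18,9,0],[0,-18,9,0],[0,0,0,0]]}}

```text
t: 29.85
ee_pos: [0.4605, -0.1295, 0.2316]
orientation: [-0.467, 0.468, 0.531, -0.53]
force: [0.4, -0.2, -0.7]
gripper_width: 0.515
```

>>> {"op": "servo_tool", "data": {"rows": [[0,-9,5,0],[0,-18,9,0],[0,-15,8,0],[0,0,0,0],[0,0,0,0.05],[0,0,0,0.05],[0,0,0,0.05],[0,0,0,0.047]]}}

```text
t: 30.65
ee_pos: [0.439, -0.1317, 0.2698]
orientation: [0.518, -0.517, -0.481, 0.482]
force: [-0.1, -0.2, -1.3]
gripper_width: 0.523
```

```bash
python3 -c "
from h import *
rpos();go(ty(-.088,.06),.265,TA)
s=cam('side'); crop(s,250,170,370,310,4.2,'s24')
"
```

```text
rack [-0.1219 -0.0521] z 0.2698 F [-0.1 -0.2 -1.3]
t 30.65 pos [ 0.439  -0.1317  0.2698] yaw -0.072 w 0.523 F [-0.1 -0.2 -1.3] -> tool [449.    5.2  51.1] turn -0.002
```

View pics/s24.png

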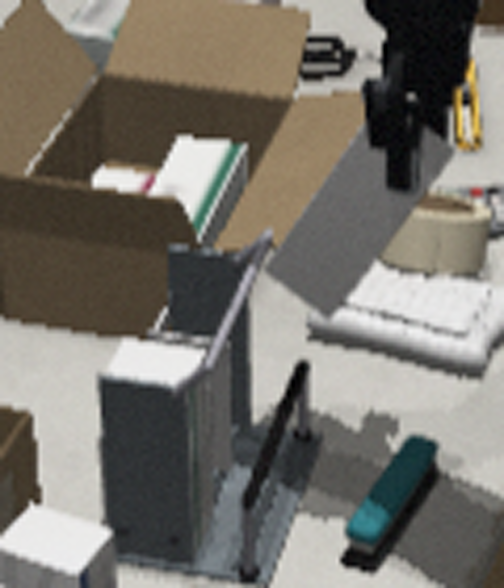

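>>> {"op": "servo_tool", "data": {"rows": [[10,0,15,0],[25,0,20,0],[40,0,16,0],[48,0,0,0],[48,0,0,0],[48,0,0,0],[48,0,0,0],[45,0,0,0]]}}

```text
t: 31.5
ee_pos: [0.4097, 0.1851, 0.2703]
orientation: [0.517, -0.517, -0.482, 0.483]
force: [0.9, 0.2, -0.6]
gripper_width: 0.518
```

>>> {"op": "servo_tool", "data": {"rows": [[45,0,0,0],[42,0,0,0],[30,0,0,0],[20,0,0,0],[0,0,0,0],[0,0,0,0],[0,0,0,0],[0,0,0,0]]}}

```text
t: 32.3
ee_pos: [0.4196, 0.3184, 0.2712]
orientation: [-0.517, 0.517, 0.482, -0.482]
force: [-0.2, 0.2, -0.5]
gripper_width: 0.512
```

```bash
python3 -c "
from h import *
pk(0,0);go(ty(-.088,.06),.150,TA)
s=cam('side'); crop(s,200,230,340,410,3.3,'s25')
"
```

```text
pocket-rel TCP [-88.5  58.5] z 271.2 F [-0.2  0.2 -0.5] t 32.3
t 32.3 pos [0.4196 0.3184 0.2712] yaw -0.071 w 0.512 F [-0.2  0.2 -0.5] -> tool [  1.5 121.2  -0.5] turn -0.002
```

View pics/s25.png

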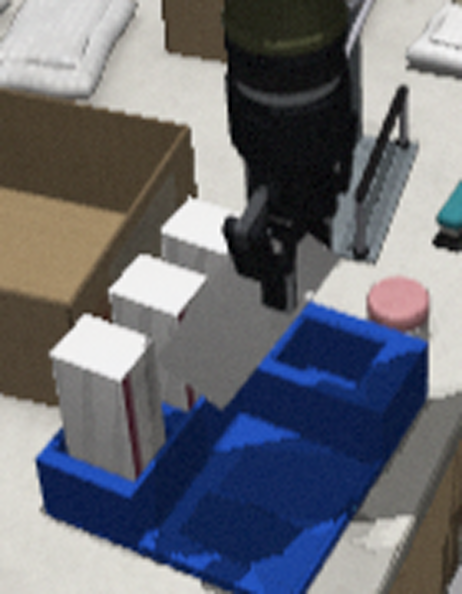

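>>> {"op": "servo_tool", "data": {"rows": [[1,20,0,0],[0,25,0,0],[0,25,0,0],[0,22,0,0],[0,15,0,0],[0,10,0,0],[0,3,0,0],[0,0,0,0]]}}

```text
t: 33.15
ee_pos: [0.4199, 0.3203, 0.1515]
orientation: [-0.517, 0.517, 0.482, -0.482]
force: [0.5, -0.1, -1.1]
gripper_width: 0.517
```

>>> {"op": "servo_tool", "data": {"rows": [[0,0,-7,0],[0,0,-8,0],[0,0,-7,0],[0,0,-6,0],[0,-1,-6,0],[0,-1,-6,0],[0,-1,-5,0],[0,0,0,0]]}}

```text
t: 33.95
ee_pos: [0.4642, 0.3177, 0.1548]
orientation: [0.518, -0.516, -0.482, 0.483]
force: [-4.7, 1.2, 1.3]
gripper_width: 0.518
```

>>> {"op": "servo_tool", "data": {"rows": [[0,-1,-5,0],[0,-1,-6,0],[0,0,-6,0],[0,0,-5,0],[0,0,-4,0],[0,0,-3,0],[0,0,0,0],[0,0,0,0]]}}

```text
t: 34.75
ee_pos: [0.4939, 0.3153, 0.1561]
orientation: [-0.517, 0.517, 0.482, -0.482]
force: [-2.3, 0.2, 0.2]
gripper_width: 0.517
```

```bash
python3 -c "
from h import *
pk(0,0)
s=cam('side'); cv2.imwrite('pics/s26.png',cv2.resize(s['frame'][325:395,225:290],None,fx=8,fy=8,interpolation=2))
"
```

```text
pocket-rel TCP [-14.1  60.5] z 156.1 F [-2.3  0.2  0.2] t 34.8
```

View pics/s26.png

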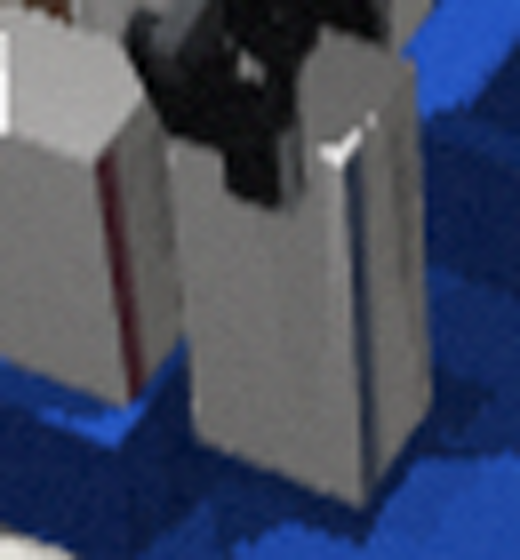

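```bash
python3 -c "
from h import *
s=cam('side')
T=np.array([-14.1,156.1])
for u in((333,160),(362,508),(195,435),(172,150)): print((trayplane(s,np.array(u)/8+(225,325),.083)*1000-T).round(1))
go(ty(-.055,-.0755),.225,TA)
"
```

```text
[[-23.1  26.3]]
[[ -21.7 -128. ]]
[[  37.8 -124.8]]
[[32.7  5. ]]
t 34.85 pos [0.4938 0.3153 0.1561] yaw -0.07 w 0.52 F [-2.1  1.3 -1.3] -> tool [-136.1  -68.9   40.7] turn -0.0
```

>>> {"op": "servo_tool", "data": {"rows": [[0,-3,5,0],[0,-15,6,0],[0,-20,8,0],[0,-20,8,0],[0,-14,6,0],[-20,0,0,0],[-30,0,0,0],[-30,0,0,0]]}}

```text
t: 35.65
ee_pos: [0.4564, 0.2373, 0.2292]
orientation: [-0.516, 0.518, 0.484, -0.481]
force: [-0.2, -0.3, -1.1]
gripper_width: 0.513
```

>>> {"op": "servo_tool", "data": {"rows": [[-30,0,0,0],[-20,0,0,0],[-6,0,0,0],[0,0,0,0],[0,0,0,0],[0,0,0,0],[0,0,0,0],[0,0,0,0]]}}

```text
t: 36.45
ee_pos: [0.4513, 0.1826, 0.2282]
orientation: [-0.517, 0.517, 0.482, -0.483]
force: [-0.3, 0.2, -0.6]
gripper_width: 0.521
```

```bash
python3 -c "
from h import *
pk(-.039,-.0755)
t=cam('top');s=cam('side'); crop(s,230,230,350,350,5,'s27')
crop(t,100,180,230,305,4.6,'t8')
"
```

```text
pocket-rel TCP [-8.5  0.7] z 228.2 F [-0.3  0.2 -0.6] t 36.5
```

View pics/s27.png

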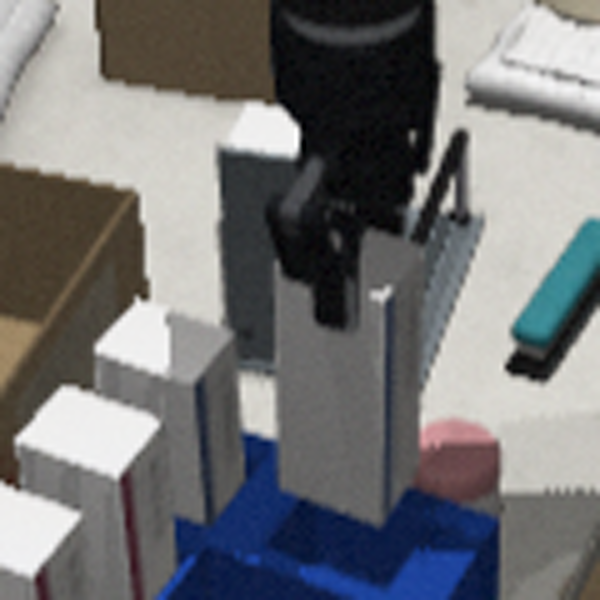

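View pics/t8.png

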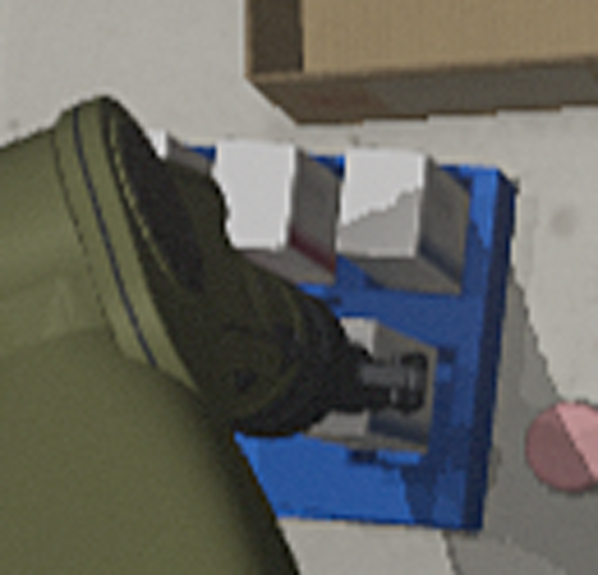

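The box is upright and centred over pocket 4 to within 1 mm. Lowering.

>>> {"op": "servo_tool", "data": {"rows": [[-1,10,0,0],[0,15,0,0],[0,15,0,0],[0,12,0,0],[0,10,0,0],[0,8,0,0],[0,0,0,0],[0,0,0,0]]}}

```text
t: 37.35
ee_pos: [0.451, 0.181, 0.1583]
orientation: [0.517, -0.517, -0.482, 0.482]
force: [0.7, 1.1, -1.4]
gripper_width: 0.512
```

>>> {"op": "servo_tool", "data": {"rows": [[0,6,0,0],[0,6,0,0],[0,5,0,0],[0,4,0,0],[0,2,0,0],[0,0,0,0],[0,0,0,0],[0,0,0,0]]}}

```text
t: 38.15
ee_pos: [0.4511, 0.181, 0.1354]
orientation: [0.517, -0.517, -0.482, 0.482]
force: [-0.7, 0.1, 1.4]
gripper_width: 0.514
```

```bash
python3 -c "
from h import *
pk(-.039,-.0755)
s=cam('side'); crop(s,230,230,350,350,5,'s28')
"
```

```text
pocket-rel TCP [-8.5 -0.9] z 135.4 F [-0.7  0.1  1.4] t 38.1
```

View pics/s28.png

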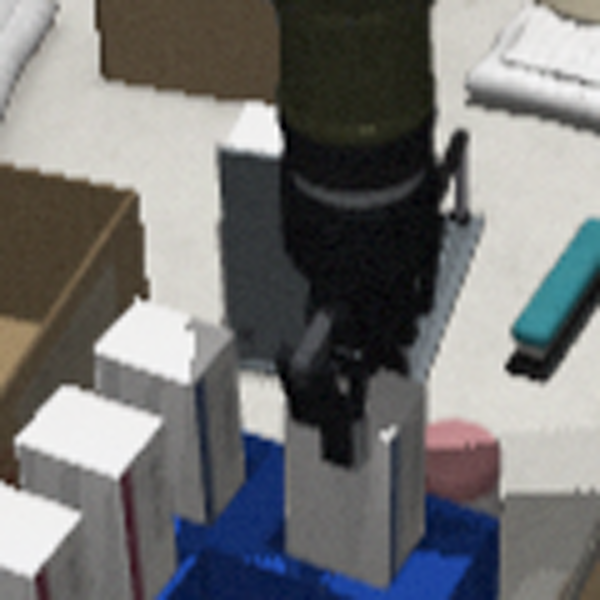

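Touching the floor (about 1–3 N). Release and lift, then look for the roll.

>>> {"op": "servo_tool", "data": {"rows": [[0,0,0,0],[0,0,0,0],[0,0,0,0],[0,0,0,0],[0,0,0,0],[0,0,0,0],[0,0,0,0],[0,0,0,0]], "grip": 56}}

```text
t: 39.0
ee_pos: [0.4511, 0.181, 0.1353]
orientation: [-0.517, 0.517, 0.482, -0.482]
force: [-1.2, 0.8, -0.9]
gripper_width: 0.658
```

>>> {"op": "servo_tool", "data": {"rows": [[0,-8,0,0],[0,-12,0,0],[0,-20,0,0],[0,-25,0,0],[0,-25,0,0],[0,-20,0,0],[0,-10,0,0],[0,0,0,0]]}}

```text
t: 39.8
ee_pos: [0.4521, 0.1813, 0.2569]
orientation: [-0.517, 0.518, 0.483, -0.481]
force: [-0.0, -0.5, -0.3]
gripper_width: 0.656
```

```bash
python3 -c "
from h import *
pk(-.039,-.0755)
s=cam('side','s29'); t=cam('top'); crop(t,330,210,430,300,7.5,'t9'); crop(s,310,180,430,300,5,'s30')
"
```

```text
pocket-rel TCP [-7.5 -0.5] z 256.9 F [-0.  -0.5 -0.3] t 39.8
```

View pics/s29.png

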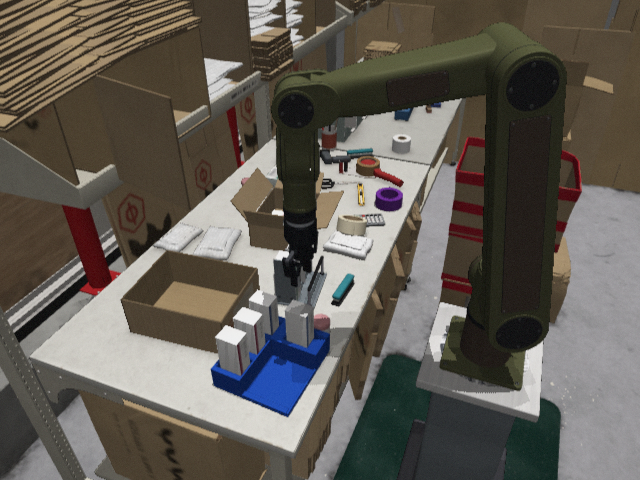

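View pics/t9.png

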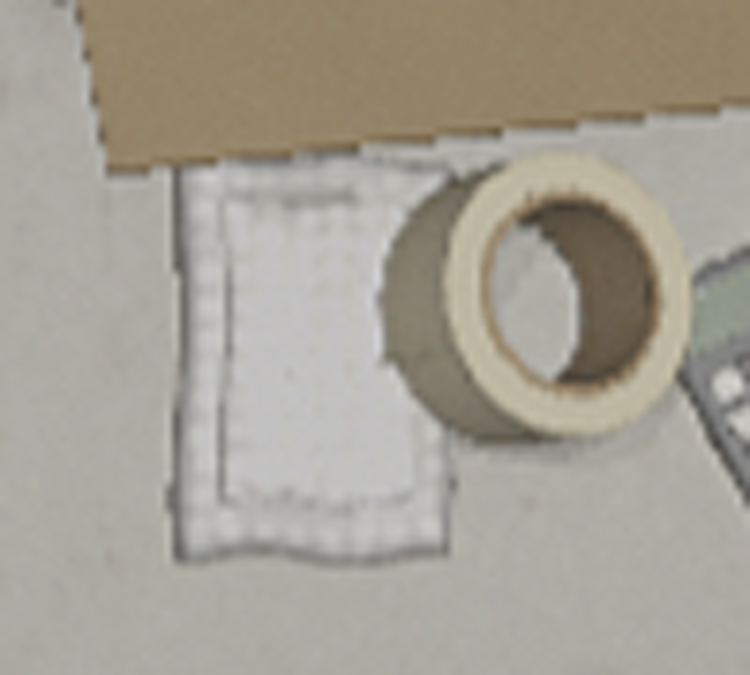

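View pics/s30.png

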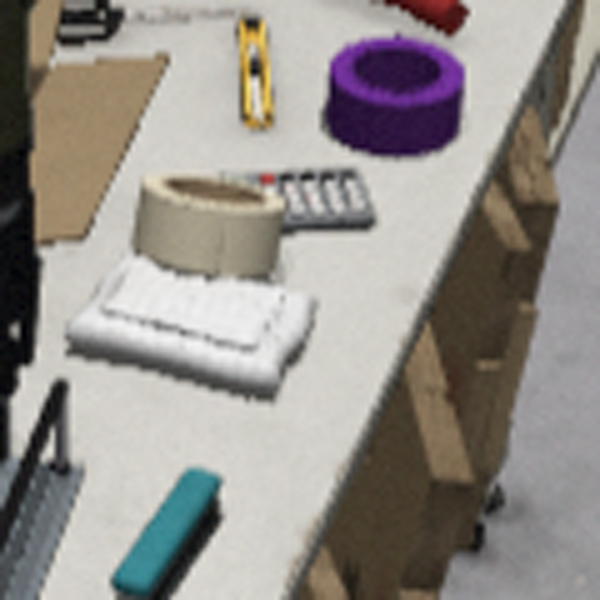

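```bash
python3 -c "
from h import *
t=cam('top');s=cam('side')
ut=np.array([568,295])/7.5+(330,210); us=np.array([214,192])/5+(310,180)
P=tri(t,ut,s,us); print('top centre',P, 'reproj',proj(t,P)-ut,proj(s,P)-us)
cv2.imwrite('pics/s31.png',cv2.resize(s['frame'][210:265,325:390],None,fx=9,fy=9,interpolation=2))
for n,u in(('rightmost top rim',(690,290)),('leftmost',(445,290)),('parcel right edge',(448,500)),('top-most',(572,152)),('bottom-most',(572,437))):
  print(n,[plane(t,np.array(u)/7.5+(330,210),z)[0][:2].round(3).tolist() for z in(.04,.05,.08)])
print(plane(t,np.array((176,560))/7.5+(330,210),.02),plane(t,np.array((176,165))/7.5+(330,210),.02))
print(state()[0]['q'])
"
```

```text
top centre [ 0.51121647 -0.40940235  0.06190929] reproj [[-0.04736606 -0.19474846]] [[0.19214685 0.02985344]]
rightmost top rim [[0.516, -0.458], [0.514, -0.456], [0.51, -0.45]]
leftmost [[0.516, -0.368], [0.514, -0.367], [0.51, -0.362]]
parcel right edge [[0.438, -0.367], [0.437, -0.366], [0.435, -0.362]]
top-most [[0.567, -0.416], [0.565, -0.414], [0.56, -0.409]]
bottom-most [[0.461, -0.413], [0.46, -0.412], [0.457, -0.407]]
[[ 0.417899   -0.26909751  0.02      ]] [[ 0.56580773 -0.27079219  0.02      ]]
[ 3.81505919e-01  1.84482390e-01 -1.78532091e-01  1.21015061e+00
  3.86069942e-05  4.51296441e-01]
```

View pics/s31.png

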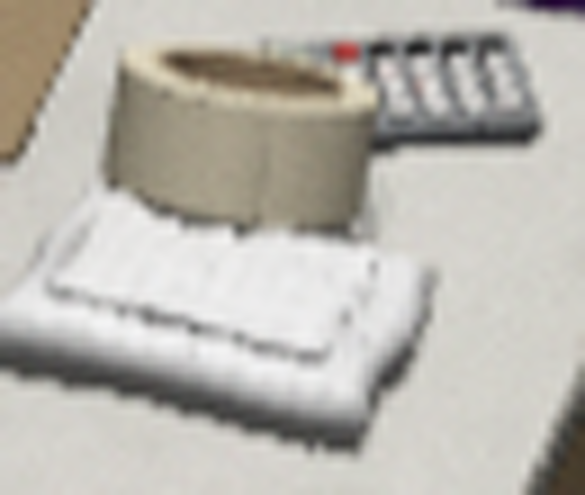

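```bash
python3 -c "
from h import *
t=cam('top');s=cam('side'); crop(s,205,290,335,420,4.6,'s32')
L=lambda P:(rot(TA).T@(P[:2]-TO)*1000).round(1)
for u in((212,358),(343,403)): print('block4 left top',L(plane(s,np.array(u)/3+(200,220),.066)[0]))
for u in((70,195),(58,345)): print('well left',L(plane(t,np.array(u)/3.6+(110,190),.010)[0]))
"
```

```text
block4 left top [ 24.9 -29.4]
block4 left top [-100.8  -31.6]
well left [ 22.5 106.9]
well left [-94.7 102.9]
```

View pics/s32.png

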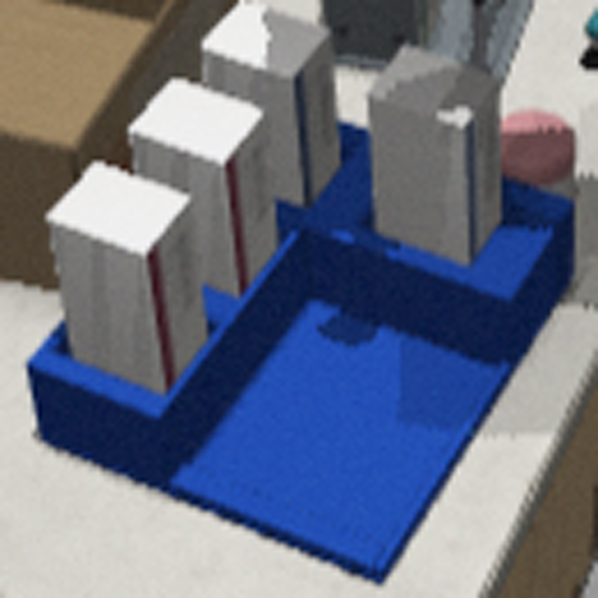

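>>> {"op": "servo_tool", "data": {"rows": [[0,0,0,0.14],[0,0,0,0.14],[0,0,0,0.14],[0,0,0,0.14],[0,0,0,0.14],[0,0,0,0.14],[0,0,0,0.14],[0,0,0,0.14]], "grip": 46}}

```text
t: 40.9
ee_pos: [0.4507, 0.1808, 0.2545]
orientation: [-0.695, 0.695, 0.131, -0.132]
force: [-0.1, 0.7, -0.1]
gripper_width: 0.54
```

>>> {"op": "servo_tool", "data": {"rows": [[0,0,0,0.13],[0,0,0,0.13],[0,0,0,0.12],[0,0,-40,0],[0,0,-45,0],[0,0,-48,0],[0,0,-48,0],[0,0,-45,0]]}}

```text
t: 41.7
ee_pos: [0.4507, -0.0468, 0.2547]
orientation: [-0.707, 0.707, 0.0, -0.001]
force: [0.5, -0.4, -0.6]
gripper_width: 0.545
```

```bash
python3 -c "
from h import *
go((.467,-.405),.25,-np.pi/2)
"
```

```text
t 41.7 pos [ 0.4507 -0.0468  0.2547] yaw -1.57 w 0.545 F [ 0.5 -0.4 -0.6] -> tool [  15.9    4.7 -358.2] turn 0.001
```

>>> {"op": "servo_tool", "data": {"rows": [[2,0,-40,0],[2,0,-45,0],[2,0,-48,0],[2,0,-48,0],[2,0,-48,0],[2,0,-48,0],[2,0,-48,0],[2,0,-33,0]]}}

```text
t: 42.5
ee_pos: [0.4671, -0.406, 0.254]
orientation: [0.707, -0.707, 0.001, -0.0]
force: [0.1, 0.6, -0.4]
gripper_width: 0.54
```

>>> {"op": "servo_tool", "data": {"rows": [[0,15,0,0],[0,20,0,0],[0,30,0,0],[0,25,0,0],[0,15,0,0],[0,0,0,0],[0,0,0,0],[0,0,0,0]]}}

```text
t: 43.3
ee_pos: [0.4683, -0.4035, 0.1513]
orientation: [-0.707, 0.707, 0.001, 0.0]
force: [-0.5, 0.3, -0.9]
gripper_width: 0.54
```

```bash
python3 -c "
from h import *
go((.467,-.405),.035,-np.pi/2)
t=cam('top');s=cam('side'); crop(s,310,180,430,280,6,'s33'); crop(t,330,210,430,300,7.5,'t10')
"
```

```text
t 43.3 pos [ 0.4683 -0.4035  0.1513] yaw -1.57 w 0.54 F [-0.5  0.3 -0.9] -> tool [ -1.5 116.3  -1.4] turn 0.001
```

View pics/s33.png

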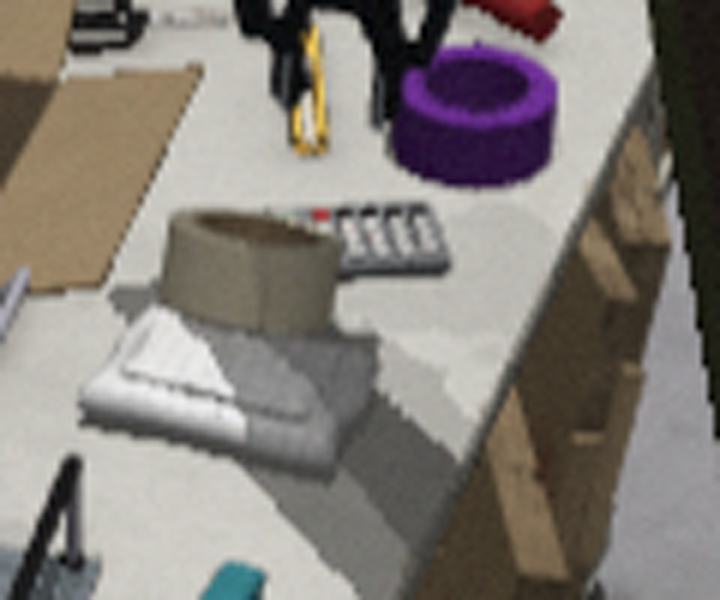

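View pics/t10.png

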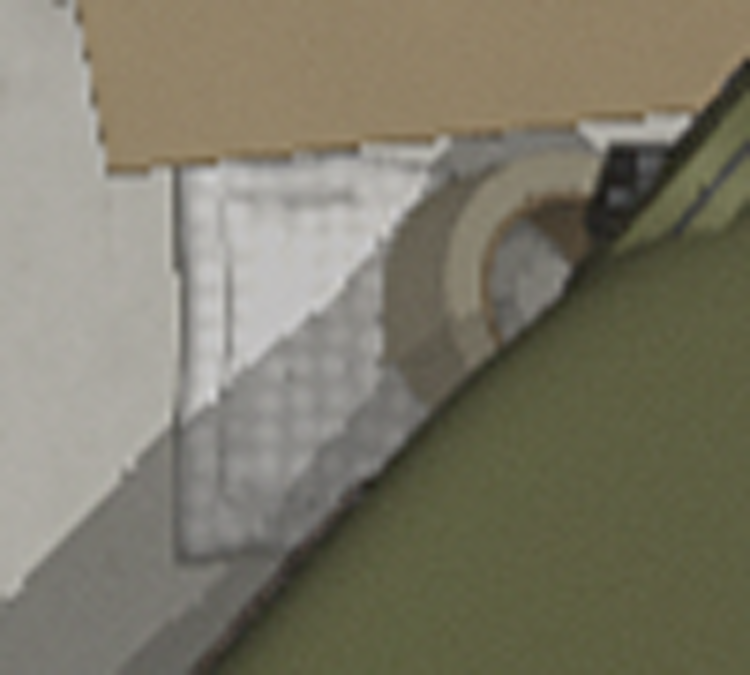

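Candidates (top image): cream ring leaning on the parcel edge at (406,249), purple look-alike (490,275), brown ring (570,218). The cream ring next to the parcel fits the description, and the enlarged crop confirms it. It has slid off and leans about 0.4 rad. The fingers are lined up to straddle its near wall.

>>> {"op": "servo_tool", "data": {"rows": [[-1,15,-1,0],[0,20,0,0],[0,20,0,0],[0,15,0,0],[0,10,0,0],[0,5,0,0],[0,0,0,0],[0,0,0,0]]}}

```text
t: 44.2
ee_pos: [0.4672, -0.4045, 0.0661]
orientation: [-0.707, 0.707, 0.001, 0.0]
force: [0.8, -0.1, -0.3]
gripper_width: 0.539
```

```bash
python3 -c "
from h import *
go((.467,-.405),.035,-np.pi/2)
s=cam('side'); crop(s,310,180,430,280,6,'s34')
"
```

```text
t 44.2 pos [ 0.4672 -0.4045  0.0661] yaw -1.57 w 0.539 F [ 0.8 -0.1 -0.3] -> tool [-0.3 31.1 -0.5] turn 0.001
```

View pics/s34.png

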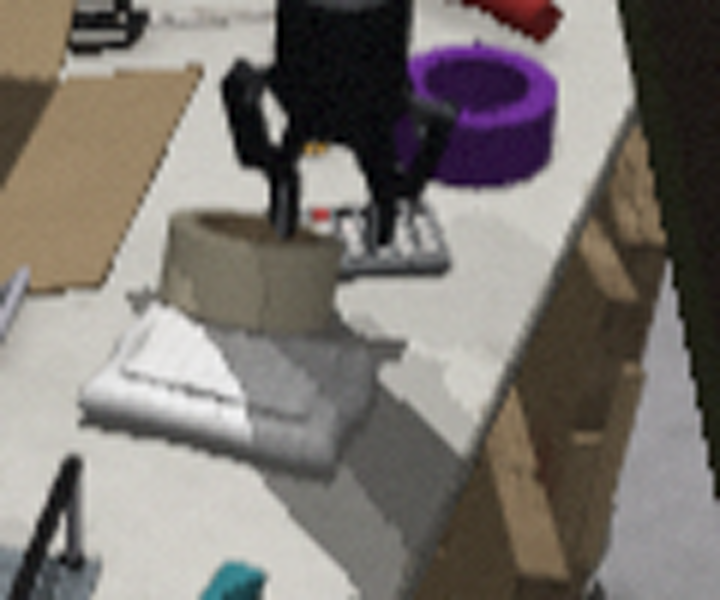

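One finger enters the hole at crop (285,225), the other stays outside at (383,245). I go down and close.

>>> {"op": "servo_tool", "data": {"rows": [[0,10,0,0],[0,10,0,0],[0,8,0,0],[0,3,0,0],[0,0,0,0],[0,0,0,0],[0,0,0,0],[0,0,0,0]]}}

```text
t: 45.05
ee_pos: [0.467, -0.4043, 0.0348]
orientation: [-0.707, 0.707, 0.001, -0.0]
force: [-0.1, 0.2, 0.3]
gripper_width: 0.544
```

>>> {"op": "servo_tool", "data": {"rows": [[0,0,0,0],[0,0,0,0],[0,0,0,0],[0,0,0,0],[0,0,0,0],[0,0,0,0],[0,0,0,0],[0,0,0,0]], "grip": 2, "squeeze": 60}}

```text
t: 45.85
ee_pos: [0.4669, -0.4041, 0.0345]
orientation: [-0.707, 0.707, 0.0, -0.0]
force: [1.3, 1.0, 2.7]
gripper_width: 0.232
```

```bash
python3 -c "
from h import *
go((.467,-.405),.035,-np.pi/2)
s=cam('side'); crop(s,310,180,430,280,6,'s35')
"
```

```text
t 45.85 pos [ 0.4669 -0.4041  0.0345] yaw -1.57 w 0.232 F [1.3 1.  2.7] -> tool [ 0.1 -0.5 -0.9] turn 0.001
```

View pics/s35.png

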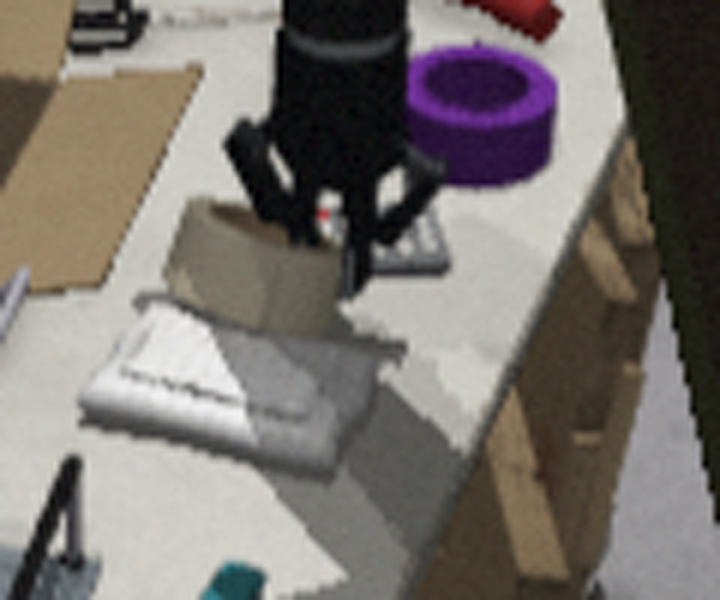

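>>> {"op": "servo_tool", "data": {"rows": [[0,-4,0,0],[0,-8,0,0],[0,-15,0,0],[0,-20,0,0],[0,-25,0,0],[0,-25,0,0],[0,-15,0,0],[0,0,0,0]]}}

```text
t: 46.7
ee_pos: [0.4677, -0.4052, 0.149]
orientation: [-0.706, 0.708, 0.001, 0.001]
force: [0.5, 1.0, -3.0]
gripper_width: 0.236
```

```bash
python3 -c "
from h import *
go(ty(-.081,.0385),.2,TA-np.pi/2)
s=cam('side'); crop(s,310,150,430,280,5.5,'s36')
"
```

```text
t 46.7 pos [ 0.4677 -0.4052  0.149 ] yaw -1.57 w 0.236 F [ 0.5  1.  -3. ] -> tool [-41.3 -53.4 703. ] turn 0.07
```

View pics/s36.png

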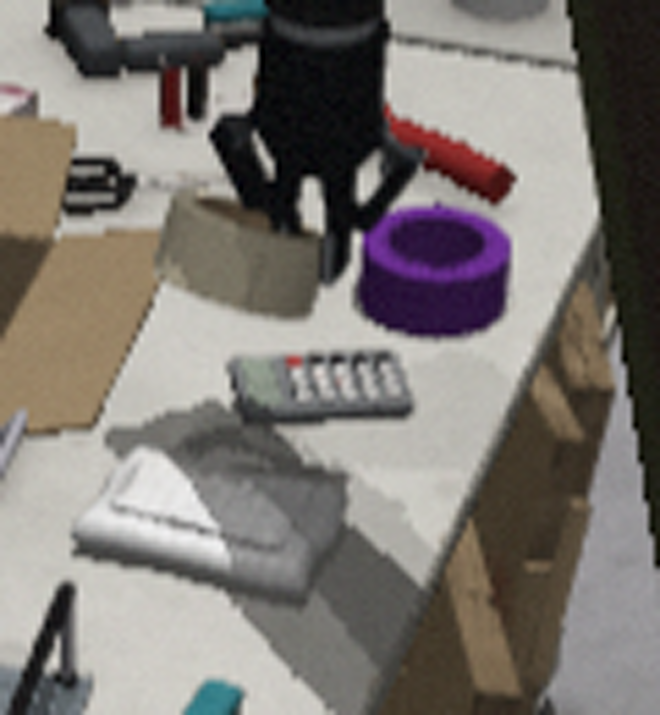

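>>> {"op": "servo_tool", "data": {"rows": [[0,-25,10,0.01],[0,-30,15,0.01],[-5,-30,25,0.01],[-5,-20,40,0.01],[-5,0,45,0.01],[-5,0,45,0.01],[-5,0,45,0.01],[-5,0,45,0]]}}

```text
t: 47.55
ee_pos: [0.4467, -0.1311, 0.2498]
orientation: [0.707, -0.706, 0.026, -0.024]
force: [1.3, -0.1, -2.6]
gripper_width: 0.235
```

>>> {"op": "servo_tool", "data": {"rows": [[0,0,45,0],[0,0,45,0],[0,0,45,0],[0,0,45,0],[0,0,45,0],[0,0,45,0],[0,0,45,0],[0,0,40,0]]}}

```text
t: 48.35
ee_pos: [0.4716, 0.2229, 0.2496]
orientation: [-0.706, 0.707, -0.025, 0.023]
force: [0.9, -1.4, -1.7]
gripper_width: 0.235
```

```bash
python3 -c "
from h import *
go(ty(-.080,.0385),.2,TA-np.pi/2)
"
```

```text
t 48.35 pos [0.4716 0.2229 0.2496] yaw -1.639 w 0.235 F [ 0.9 -1.4 -1.7] -> tool [-49.8  49.7  71.8] turn 0.001
```

>>> {"op": "servo_tool", "data": {"rows": [[-10,0,15,0],[-15,0,20,0],[-15,0,20,0],[-10,0,17,0],[0,0,0,0],[0,0,0,0],[0,0,0,0],[0,0,0,0]]}}

```text
t: 49.15
ee_pos: [0.428, 0.2955, 0.2509]
orientation: [-0.706, 0.707, -0.025, 0.025]
force: [0.1, 0.3, -2.1]
gripper_width: 0.232
```

```bash
python3 -c "
from h import *
pk(0,0)
t=cam('top');s=cam('side'); crop(s,200,230,350,420,3.1,'s37'); cv2.imwrite('pics/s38.png',cv2.resize(s['frame'][290:390,215:315],None,fx=6,fy=6,interpolation=2)); crop(t,100,180,230,305,4.6,'t11')
"
```

```text
pocket-rel TCP [-78.5  36.3] z 250.9 F [ 0.1  0.3 -2.1] t 49.1
```

View pics/s37.png

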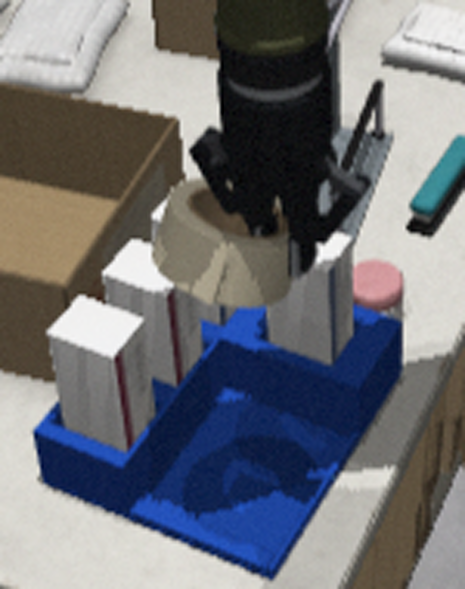

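View pics/t11.png

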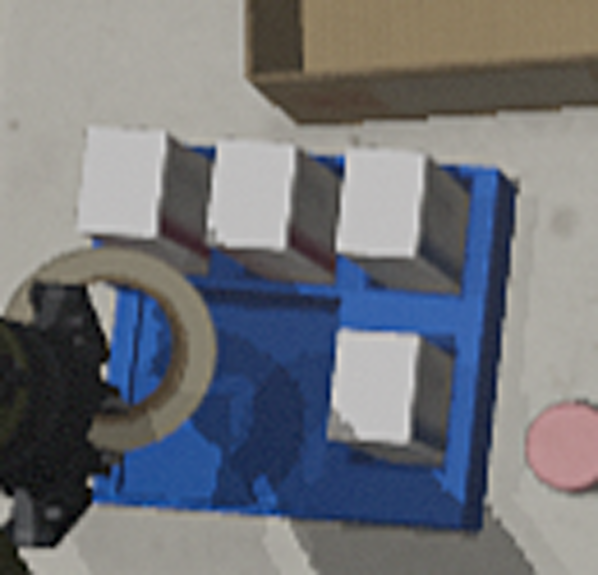

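```bash
python3 -c "
from h import *
t=cam('top'); s=cam('side')
L=lambda P:(rot(TA).T@(P[:2]-TO)*1000).round(1)
c=np.array([110,350])/4.6+(100,180)
for z in(.26,.28): print(L(plane(t,c,z)[0]))
# extents along near/far at crop bottom 452/top 248
for u in((112,248),(112,452),(217,350)): print(u,L(plane(t,np.array(u)/4.6+(100,180),.275)[0]))
# triangulate using hole centre in side: crop s37 (240,225)?
us=np.array([236,215])/3.1+(200,230)
P=tri(t,c,s,us); print(P,L(P),proj(t,P)-c,proj(s,P)-us)
"
```

```text
[-38.2  33.9]
[-40.3  27.2]
(112, 248) [12.6 33.9]
(112, 452) [-91.4  21.9]
(217, 350) [-36.1 -25.4]
[0.46696083 0.28510338 0.27721758] [-38.9  28.6] [[-0.14415983 -0.4812765 ]] [[0.64496039 0.14164524]]
```

View pics/s38.png

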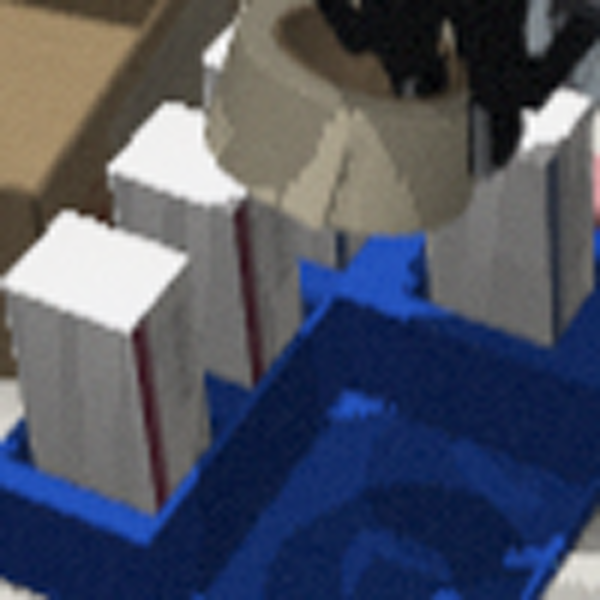

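>>> {"op": "servo_tool", "data": {"rows": [[5,15,2,0],[0,25,0,0],[0,35,0,0],[0,35,0,0],[0,30,0,0],[0,25,0,0],[0,15,0,0],[0,0,0,0]]}}

```text
t: 50.15
ee_pos: [0.4313, 0.2967, 0.0691]
orientation: [-0.706, 0.708, -0.026, 0.023]
force: [0.2, -0.7, -2.3]
gripper_width: 0.236
```

>>> {"op": "servo_tool", "data": {"rows": [[0,5,0,0],[0,5,0,0],[0,4,0,0],[0,4,0,0],[0,3,0,0],[0,3,0,0],[0,0,0,0],[0,0,0,0]]}}

```text
t: 50.95
ee_pos: [0.4329, 0.2981, 0.0473]
orientation: [-0.707, 0.707, -0.024, 0.024]
force: [0.5, 0.0, -2.4]
gripper_width: 0.234
```

```bash
python3 -c "
from h import *
pk(0,0)
s=cam('side'); cv2.imwrite('pics/s39.png',cv2.resize(s['frame'][310:420,215:335],None,fx=5.5,fy=5.5,interpolation=2))
"
```

```text
pocket-rel TCP [-73.8  39.2] z 47.3 F [ 0.5  0.  -2.4] t 51.0
```

View pics/s39.png

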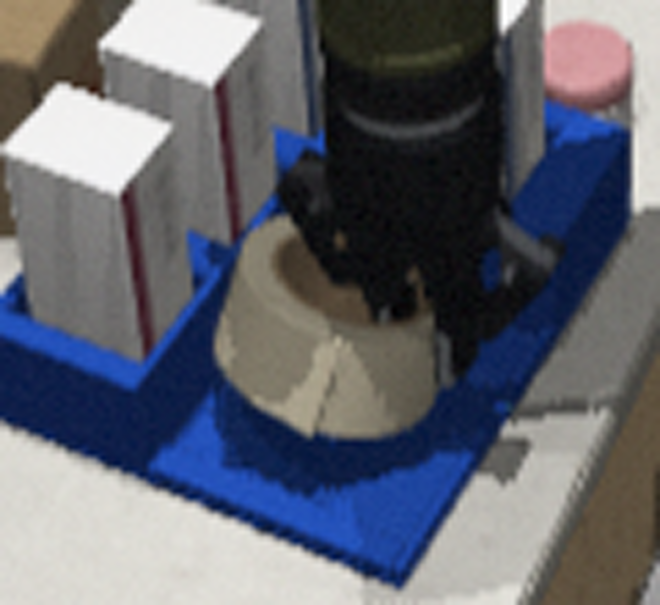

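>>> {"op": "servo_tool", "data": {"rows": [[0,3,0,0],[0,3,0,0],[0,2,0,0],[0,2,0,0],[0,2,0,0],[0,0,0,0],[0,0,0,0],[0,0,0,0]], "squeeze": 35}}

```text
t: 51.8
ee_pos: [0.4338, 0.3021, 0.0382]
orientation: [0.71, -0.704, 0.023, -0.024]
force: [-6.0, 6.6, 15.6]
gripper_width: 0.235
```

>>> {"op": "servo_tool", "data": {"rows": [[0,2,0,0],[0,2,0,0],[0,2,0,0],[0,2,0,0],[0,0,0,0],[0,0,0,0],[0,0,0,0],[0,0,0,0]]}}

```text
t: 52.6
ee_pos: [0.4342, 0.3076, 0.0328]
orientation: [0.714, -0.7, 0.022, -0.023]
force: [-11.2, 15.9, 27.1]
gripper_width: 0.234
```

```bash
python3 -c "
from h import *
pk(0,0)
s=cam('side'); cv2.imwrite('pics/s40.png',cv2.resize(s['frame'][310:420,215:335],None,fx=5.5,fy=5.5,interpolation=2))
"
```

```text
pocket-rel TCP [-73.1  48.7] z 32.8 F [-11.2  15.9  27.1] t 52.6
```

View pics/s40.png

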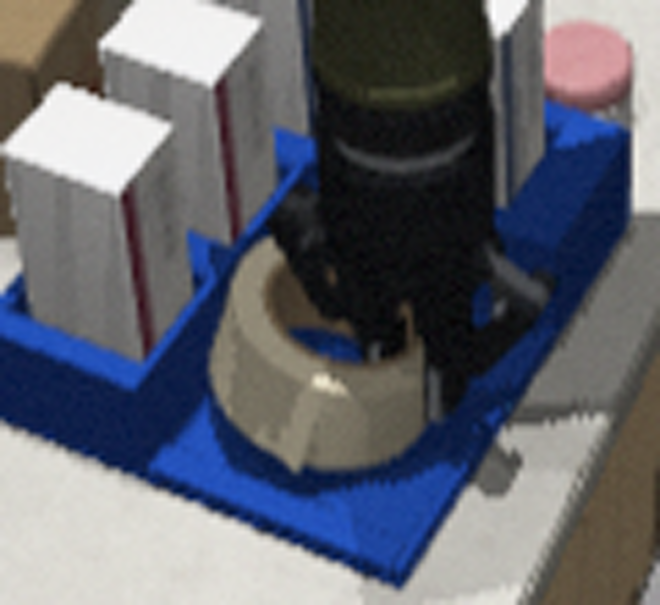

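>>> {"op": "servo_tool", "data": {"rows": [[0,-2,0,0],[0,0,0,0],[0,0,0,0],[0,0,0,0],[0,0,0,0],[0,0,0,0],[0,0,0,0],[0,0,0,0]], "squeeze": 20}}

```text
t: 53.45
ee_pos: [0.4338, 0.3057, 0.0336]
orientation: [0.712, -0.701, 0.023, -0.024]
force: [-8.6, 11.8, 20.8]
gripper_width: 0.237
```

>>> {"op": "servo_tool", "data": {"rows": [[0,0,0,0],[0,0,0,0],[0,0,0,0],[0,0,0,0],[0,0,0,0],[0,0,0,0],[0,0,0,0],[0,0,0,0]], "grip": 34}}

```text
t: 54.25
ee_pos: [0.433, 0.298, 0.0292]
orientation: [-0.707, 0.707, -0.024, 0.024]
force: [1.6, -0.3, 0.7]
gripper_width: 0.396
```

```bash
python3 -c "
from h import *
pk(0,0)
s=cam('side'); cv2.imwrite('pics/s41.png',cv2.resize(s['frame'][310:420,215:335],None,fx=5.5,fy=5.5,interpolation=2))
"
```

```text
pocket-rel TCP [-73.7  39.1] z 29.2 F [ 1.6 -0.3  0.7] t 54.2
```

View pics/s41.png

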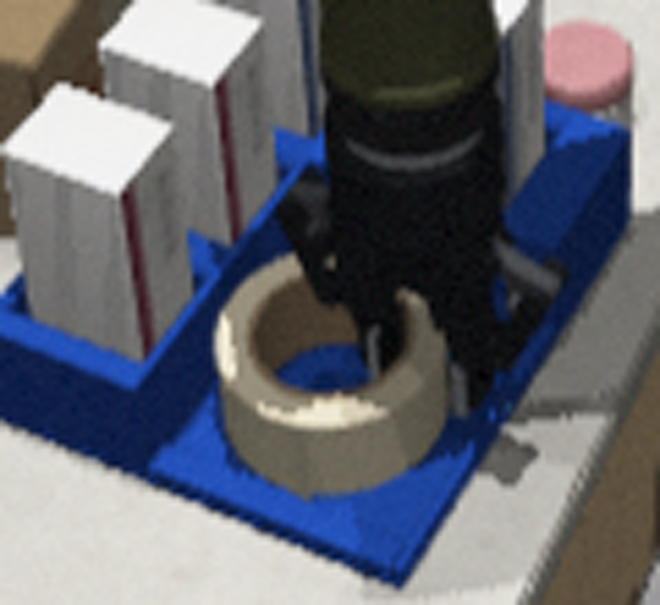

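The roll lies flat in the well. Lift straight up and clear.

>>> {"op": "servo_tool", "data": {"rows": [[0,-8,0,0],[0,-12,0,0],[0,-20,0,0],[0,-25,0,0],[0,-30,0,0],[0,-30,0,0],[0,-30,0,0],[0,-30,0,0]]}}

```text
t: 55.1
ee_pos: [0.4319, 0.2977, 0.2164]
orientation: [0.707, -0.707, 0.025, -0.024]
force: [1.0, 0.1, 0.0]
gripper_width: 0.4
```

>>> {"op": "servo_tool", "data": {"rows": [[-20,0,0,0],[-30,0,0,0],[-30,0,0,0],[-30,0,0,0],[-20,0,0,0],[0,0,0,0],[0,0,0,0],[0,0,0,0]]}}

```text
t: 55.9
ee_pos: [0.304, 0.3072, 0.2147]
orientation: [0.707, -0.706, 0.024, -0.025]
force: [-0.5, 0.8, -0.3]
gripper_width: 0.401
```

```bash
python3 -c "
from h import *
pk(0,0)
t=cam('top');s=cam('side'); crop(s,200,220,400,420,3,'s42'); crop(t,100,180,430,305,2.4,'t12')
"
```

```text
pocket-rel TCP [-203.    39.4] z 214.7 F [-0.5  0.8 -0.3] t 55.9
```

View pics/s42.png

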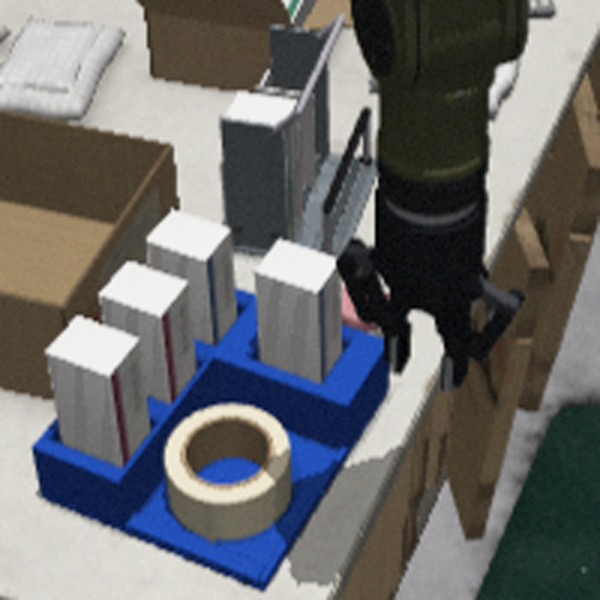

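View pics/t12.png

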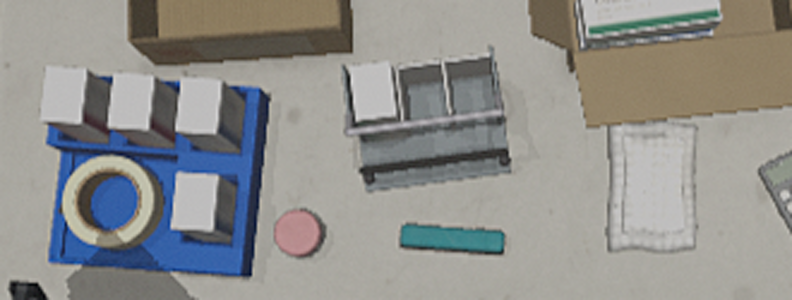

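```bash
python3 -c "
from h import *
t=cam('top');s=cam('side')
L=lambda P:(rot(TA).T@(P[:2]-TO)*1000).round(1)
for u in((62,200),(162,203),(113,155),(110,246)): print(u,L(plane(t,np.array(u)/2.4+(100,180),.055)[0]))
c=np.array([112,201])/2.4+(100,180); us=np.array([229,455])/3+(200,220)
P=tri(t,c,s,us); print(P.round(4),L(P))
cv2.imwrite('pics/s43.png',cv2.resize(s['frame'][345:420,240:305],None,fx=8,fy=8,interpolation=2))
cv2.imwrite('pics/t13.png',cv2.resize(t['frame'][235:300,115:180],None,fx=8,fy=8,interpolation=2))
"
```

```text
(62, 200) [-36.3  95.9]
(162, 203) [-32.  -17.5]
(113, 155) [18.9 43.9]
(110, 246) [-84.5  35.9]
[0.4748 0.2986 0.0446] [-32.   42.5]
```

View pics/s43.png

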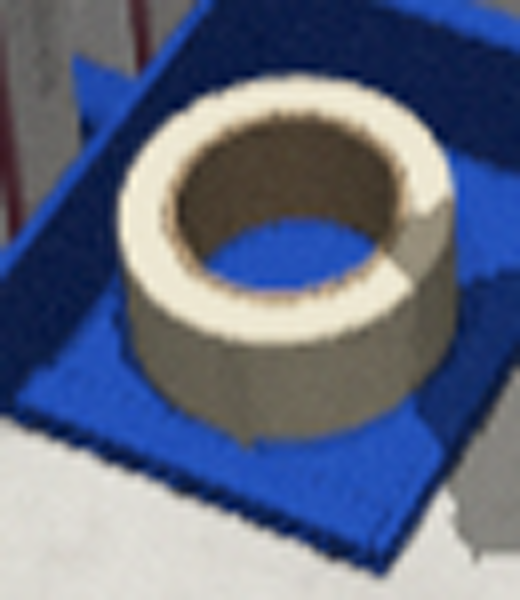

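View pics/t13.png

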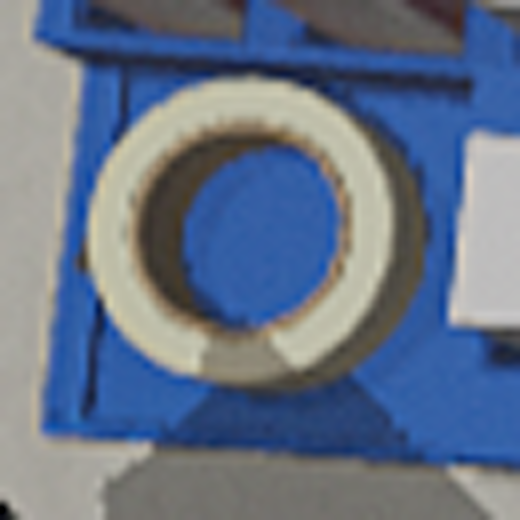

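The roll lies flat inside the well, centred near tray (-33, 40) mm and clear of every rim. All four boxes stand upright, the left spare is still in the rack, and the parcel and bystanders look unmoved. Handing in.

```bash
python3 -c "
from workcell import manip
print(manip.sign_off())"
```

```text
the job is handed in; nothing more can be done
None
```

The order is made up and handed in at about 56 s. The two empty pockets (3 and 4) are filled, and the tape roll lies flat in the well.

- **Boxes:** I tipped the middle and right rack boxes onto the catch rail, gripped and drew them out, and stood them upright against the tray's inner wall. The middle box went into pocket 3 and the right box into pocket 4. The left box stays standing in the rack.
- **Roll:** it had been knocked off the parcel and was leaning on its edge. I gripped its near wall and laid it down. When I released it, it dropped the last bit from a small lean, and it settled flat.
- **Last checks:** in both cameras all four boxes stand upright in their pockets. The roll's centre is at about tray x = -33, y = 40 mm, inside all the well's borders. The parcel, jar and stapler look unmoved, and the arm is clear.
- **What failed or disagreed:**
  - My first try to set the tilted box straight into pocket 4 wedged it on the far rim, at about 60 N on the wrist. I backed off and changed method.
  - The triangulated height of the roll's top came out at 45 mm instead of the expected 55 mm. The enlarged views show it flat, so I put this down to pixel picking.

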